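Latch the chisel case

ROBOT

A 6-joint arm with a two-finger parallel gripper is mounted at the origin on a cart in front of the work surface, level with it; the furniture and walls round the work are solid. World frame = base frame: x ahead of the robot, y to its left, z up, the work surface at z = 0. Lengths are in m, angles in rad, forces in N, time in s.
With the tool pointing down it reaches from about 0.35 to 0.775 m from the base axis. Payload 5.5 kg.
Tool frame: the origin (TCP) lies at the very end of the fingers, on their centre line; the grasp point (between the pads) lies 19 mm behind it; z points along the fingers, y is the line along which they close (so a half turn about z gives the same grasp; the last joint's range is limited). The gripper opens to 85 mm and grips with 20 to 120 N. Pads are 22 mm wide; open, the fingers measure 114 mm over their backs; the gripper's body (76 mm by 85 mm) begins 54 mm behind the grasp point. The pads swing forward as they close: fully open they stand 13 mm farther back than shut.
Start: joints at [-1.443, 0.313, 0.046, 1.304, 0, 1.431], TCP at [0.152, -0.555, 0.202] pointing down, gripper open.
Joint ranges: [-2.76, 2.76], [-0.86, 1.69], [-1.03, 1.26], [-2.2, 2.34], [-1.47, 1.5], [-3.14, 3.14]. Speed limits (rad/s): [2.57, 2.57, 3.14, 3.14, 3.14, 3.14].

INTERFACE

Orientations are given as a unit quaternion [w, x, y, z].
In Python, from workcell import env, imaging, ticket gives the robot as it stands. The module is installed in compiled form; this text tells all that it offers.
- The arm moves only by the tool apply_moves, never from a script. Its argument "rows" is a list of rows, each an object with "xyz": the shift along the tool's x, y, z in mm, a list of three; "turn": the turn, a rotation vector about the tool's x, y, z in rad, a list of three; "grip": the opening, from 0 (shut) to 1 (fully open). A call has 1 to 12 rows; each row is the pose to reach, as a shift and turn from the pose commanded when the call began, along the tool's axes at that moment; what a row does not reach only later rows make up. A row lasts 1/12 s, in which the tool goes at most 41.7 mm and 7.16 degrees, less where a joint would pass 70% of its speed; a pose out of reach is approached as far as the arm can. A call with a gripper value outside its range is refused whole. The fingers move at their own pace and stop on an object; "force" is the grip in N (left out, the last holds). Time passes only in rows, so rows that repeat a pose let the fingers close. It gives the time, the measured TCP pose, the force, the opening and the grip force at its end, in the units of the state.
- env.get_state(): the state, without advancing time (a new reading comes with each control period).
- imaging.read_camera(name): name is "side" or "top" or "wrist"; returns a dict with "color" (420x560x3 uint8, blue, green, red), "z_map" (420x560 float32, m along the optical axis (not along the pixel's ray), 0 where there is no reading), "camera_matrix" (3x3 intrinsics, pixels), "view" (4x4, takes a point from world to camera coordinates). Camera axes: x right, y down, z forward; pixel columns grow to the right and rows downward; lengths in m; the calibration is good to about 2 mm. The wrist camera is an equidistant fisheye: a pixel r from the principal point sees the ray r / f radians off the axis. A picture is of the moment at which its call begins.
- ticket.hand_in(): hands the job in; it is judged then, once.
The state is a dict: "clock": time; "joint_pos": joint angles; "qvel": joint speeds; "tau": joint torques, N m; "tcp_pos": TCP position; "orientation": TCP orientation; "wrist_force": force on the tool from outside, world axes, zero at the start; "ft_torque": the same for the moment, N m; "finger_gap": finger opening in m; "grip_force": force on a finger pad.
Only numpy, scipy, OpenCV 4.12 (cv2) and the standard library are available. Lean on these libraries where they do the work, as an engineer would, in place of code of your own. Each camera call takes 0.05 s, during which the arm holds its last target. There are 200 camera calls.

TASK

Shut the lid of the open wooden chisel case, hook the wire loop of its draw latch behind the upturned lip of the keeper on the lid, and swing the latch lever down until it snaps over centre and lies against the case, so that the lid is clamped down on its seal. Leave the wax tin, the dusting brush and the tape roll where they are.

Things in the scene. Friction and masses are not known exactly. Their poses are not given: they have to be found in the camera images.
- case: Wooden chisel case fixed to the table, 180 deep x 280 wide x 105 mm high without its lid; origin at the centre of its underside, on the table. Its x axis points from the front (where the latch is, front face at x = -90 mm, facing the robot) to the back (lid hinge), y along its width, z up. Turned up to 0.25 rad about the vertical.
- case_lid (a joint): Angle of the lid (180 x 280 x 58 mm) about a stiff hinge along y at case x = +90, z = 105 mm: 0 = clamped shut, grows as it opens upward, stays where it is put. Pushed down lightly it rests on the springy rubber seal at about 0.025 to 0.033; from 0.033 to 0 the seal resists with about 6.5 N per mm at the front edge (40 N at 0); stop at -0.02.
- lid_front (a point): Point on the upper face of the lid, on its middle line, 15 mm behind the front edge: a good place to push it down. 163 mm above the table when the lid is at 0.
- keeper_seat (a point): Where the axis of the loop's cross bar lies when hooked: in the open-topped trough of the steel keeper (24 mm wide) on the middle of the lid's front, 17 mm ahead of the lid's face; 138 mm up with the lid at 0. The trough's shelf is 5 mm below this point; its upturned lip stands 5 to 9 mm ahead of it and reaches 5 mm above it. The bar must come over the lip and down behind it. Axes: lid's.
- latch_lever (a joint): Angle of the latch lever about its pivot (along the case's y): 0 = closed, pointing straight down; grows as the tip swings outward (toward the robot) and up; pi/2 = straight out, stop at 2.75. Stays where put. With the loop hooked, pushing the tip in takes under 10 N; it passes dead centre at about 0.3, then snaps to 0 by itself; before that it springs back outward if let go.
- lever_pivot (a point): Lever pivot: fixed on the case at case x = -110, y = 0, z = 78 mm. The lever is a steel plate 20 mm wide and 4 mm thick, 64 mm long from here, its last 18 mm bent outward.
- lever_tip (a point): Point on the lever's outer side at its bend, 53 mm from the pivot: push here. At the closed position 26 mm above the table and 30 mm in front of the case's front face.
- bail_pivot (a point): Where the wire loop is hinged on the lever, 16 mm from the lever's pivot; moves with the lever. At lever angle q it lies 16 mm from the pivot in the direction q - 0.25 (counted as the lever angle).
- latch_bail (a joint): Angle of the wire loop relative to the lever. The loop's angle from straight up, counted outward toward the robot, is this value minus the lever's value. Light friction: stays where it is put. Stop at 4.8.
- bail_bar (a point): Middle of the loop's round cross bar (10 mm thick, along the case's y), 75.5 mm from the loop's pivot; flat steel end pieces (12 x 16 mm faces, 46 mm over both) at its ends. Two wire legs (6 mm thick, 36 mm apart) join pivot and bar. Loop and lever form a free two-link chain: moving the bar by its ends (fingers closing along y) carries the lever along; turning with the loop saves it from slipping.
- wax_tin: Bystander: round white tin, 68 mm wide, 43 mm high; origin at the centre of its underside.
- dust_brush: Bystander: flat wooden dusting brush lying on the table, 178 mm long along its y, 31 wide, 18 high; origin at the centre of its underside.
- tape_roll: Bystander: roll of tape lying flat, 96 mm across, 19 high; origin at the centre of its underside.

How it is judged:
On the way, in this order (a step that is already met when the one before it is completed fails the run):
1. the lid is down on its seal (lid angle under 0.06) (value of joint case_lid below 0.06 rad), for 0.2 s.
2. the loop's bar lies in the keeper's trough, behind its lip (x of bail_bar in the frame of keeper_seat between -0.0035 and 0.016 m and z of bail_bar in the frame of keeper_seat between -0.005 and 0.005 m), for 0.2 s.
At the end, for the whole second after the job is handed in: The latch lever lies closed against the case (angle under 0.1), the loop's bar is down in the keeper's trough behind the lip (at most 3.5 mm ahead of and 16 mm behind its seat, within 5 mm of its height) and the lid is clamped down on its seal (lid angle under 0.018) (all of step 2 and value of joint latch_lever below 0.1 rad and value of joint case_lid below 0.018 rad); the robot touches nothing.
It fails at once if the wax tin is moved by more than 30 mm (distance of wax_tin from where it was at the start of the episode above 0.03 m).
It fails at once if the dusting brush is moved by more than 30 mm (distance of dust_brush from where it was at the start of the episode above 0.03 m).
It fails at once if the tape roll is moved by more than 30 mm (distance of tape_roll from where it was at the start of the episode above 0.03 m).
It also fails if it takes over 54 s, if anything falls off the work surface, if the arm or the gripper's body presses on something with over 40 N, if the wrist force passes 120 N, or if a joint passes its speed limit or range.

## Working session

There is one attempt and no reset: what is moved stays moved. The work goes in short steps, Python scripts to look and compute and a tool call to move; the robot and the scene stay as the last step left them, time stands still between calls to the robot, and variables do not carry over. Pictures are saved under pics/ and viewed, at most 10 in all, crops included, and the job is handed in when it is done.

Besides the shell and the picture viewer there is one more tool, called after "Request:" by a JSON object that holds its "op" and its "data", one argument or row to a line. apply_moves: Moves the arm, as the interface text tells. Its arguments: {"type":"object","properties":{"rows":{"type":"array"},"force":{"type":"number"}},"required":["rows"]}

```bash
mkdir -p pics
cat > h.py <<'E'
import numpy as np, cv2
from workcell import env, imaging, ticket
def cam(n):
    d=imaging.read_camera(n); return d
def pts(d):
    K=d["camera_matrix"];z=d["z_map"];v,u=np.indices(z.shape)
    P=np.stack([(u-K[0,2])/K[0,0]*z,(v-K[1,2])/K[1,1]*z,z],-1)
    V=d["view"];W=(P-V[:3,3])@V[:3,:3]; W[z==0]=np.nan
    return W
E
python3 - <<'E'
from h import *
for n in("side","top"):
    d=cam(n);cv2.imwrite(f"pics/{n}0.png",d["color"]);np.savez(f"{n}0.npz",**d)
    V=d["view"];print(n,-V[:3,:3].T@V[:3,3],V[2,:3],d["camera_matrix"][0])
print(env.get_state())
E
```

```text
side [ 0.28550522 -1.17338273  1.06571255] [ 0.17600345  0.76017091 -0.62543024] [448.13659672   0.         287.02513571]
top [ 0.27026933 -0.00747441  1.9129497 ] [ 0.15724951 -0.00702878 -0.98753389] [541.12216605   0.         294.12007225]
{'clock': 0.1, 'joint_pos': array([-1.44259267e+00,  3.13923987e-01,  4.50866358e-02,  1.30360179e+00,
       -1.88751720e-05,  1.43118879e+00]), 'qvel': array([ 0.00023808, -0.00207848,  0.00291565, -0.00074828, -0.00090836,
        0.00183925]), 'tau': array([ 2.92999292e-03, -4.81725204e+01,  2.99244028e+01,  1.26761696e-02,
       -1.65072497e-04, -1.16530742e-05]), 'tcp_pos': array([ 0.15207225, -0.55400009,  0.2012964 ]), 'orientation': array([-8.21449486e-04,  9.91047698e-01,  1.33505747e-01, -4.75383033e-06]), 'wrist_force': array([-0.23735897, -0.08099458,  0.3262647 ]), 'ft_torque': array([ 0.03759478, -0.01167572,  0.00281852]), 'grip_force': 0.0, 'finger_gap': 0.08556035060633818}
```

View pics/side0.png

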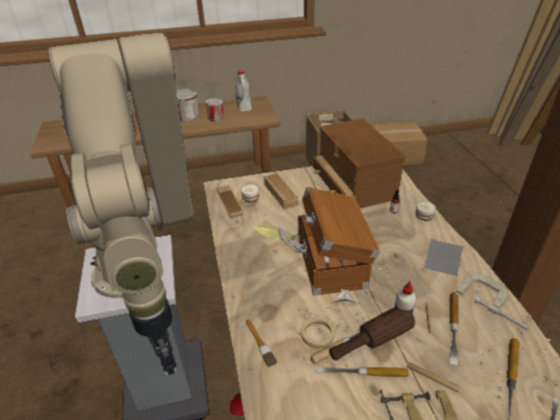

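View pics/top0.png

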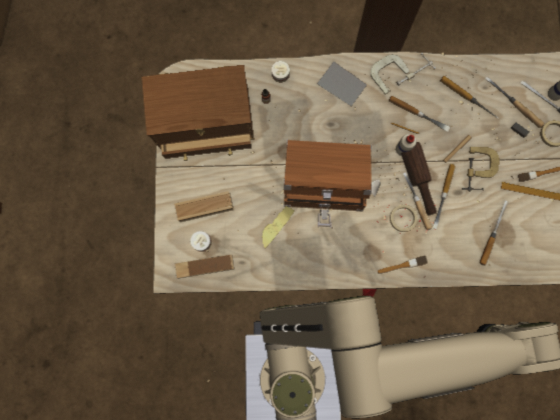

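The side view shows the case at about (340,240) with its lid part open. In the top view the case is at (328,175), with the latch sticking out toward the robot at (324,213). Next I'll measure the lid, case and latch from depth.

Run:
```python
from h import *
for n,(a,b,c,e) in dict(side=(170,300,250,400),top=(130,240,270,390)).items():
    d=dict(np.load(f"{n}0.npz"));W=pts(d);np.save(f"{n}W.npy",W)
    im=cv2.resize(d["color"][a:b,c:e],None,fx=5,fy=5,interpolation=cv2.INTER_CUBIC)
    cv2.imwrite(f"pics/{n}crop.png",im)
W=np.load("topW.npy")
for v in range(138,234,4): print(v,*[np.round(W[v,u]*1000).astype(int) for u in (300,320,324,328,350)])
```

```text
138 [851 -49  -5] [ 852 -123  -11] [ 850 -137   -6] [ 851 -152  -12] [ 846 -232   -1]
142 [785 -45 167] [ 783 -111  170] [ 785 -125  161] [ 834 -151   -5] [ 828 -230   10]
146 [771 -44 169] [ 772 -111  161] [ 771 -125  162] [ 771 -138  161] [ 770 -212  161]
150 [757 -44 168] [ 755 -110  172] [ 754 -124  173] [ 754 -137  172] [ 754 -211  167]
154 [742 -44 174] [ 739 -110  180] [ 740 -123  176] [ 738 -136  183] [ 737 -208  181]
158 [726 -43 183] [ 725 -109  182] [ 724 -122  183] [ 725 -135  181] [ 724 -208  178]
162 [710 -43 195] [ 710 -108  186] [ 710 -121  188] [ 711 -135  183] [ 710 -208  180]
166 [697 -42 192] [ 696 -108  189] [ 696 -121  189] [ 694 -133  197] [ 693 -206  192]
170 [683 -42 195] [ 681 -107  196] [ 680 -120  200] [ 680 -133  199] [ 678 -204  199]
174 [667 -41 204] [ 666 -106  203] [ 664 -119  211] [ 666 -132  201] [ 665 -204  199]
178 [652 -41 214] [ 653 -106  204] [ 650 -118  213] [ 651 -131  209] [ 650 -202  209]
182 [638 -41 220] [ 637 -105  214] [ 637 -117  216] [ 636 -130  219] [ 635 -201  214]
186 [626 -40 214] [ 623 -104  222] [ 623 -117  219] [ 622 -129  223]
[... 263 characters left out ...]
1 -222    7]
202 [594 -41 100] [ 590 -108  113] [ 592 -123  102] [ 591 -136  108] [ 606 -222    9]
206 [593 -42  22] [ 585 -111   60] [ 584 -125   65] [ 583 -138   73] [ 579 -212   86]
210 [582 -42   3] [ 569 -110   77] [ 566 -123   89] [ 567 -137   84] [ 578 -221    6]
214 [569 -42  -7] [ 553 -109   87] [ 551 -121  102] [ 551 -135   97] [ 565 -221   -4]
218 [553 -42   2] [ 553 -113   -5] [ 532 -119  133] [ 551 -141    5] [ 550 -220    2]
222 [539 -41   1] [ 537 -112    4] [ 538 -127   -6] [ 538 -142   -6] [ 536 -220   -3]
226 [525 -41   3] [ 524 -113   -6] [ 525 -127  -11] [ 504 -131  141] [ 520 -218    7]
230 [511 -41  -4] [ 509 -112    4] [ 508 -126    5] [ 508 -140    4] [ 506 -218    6]
```

View pics/sidecrop.png

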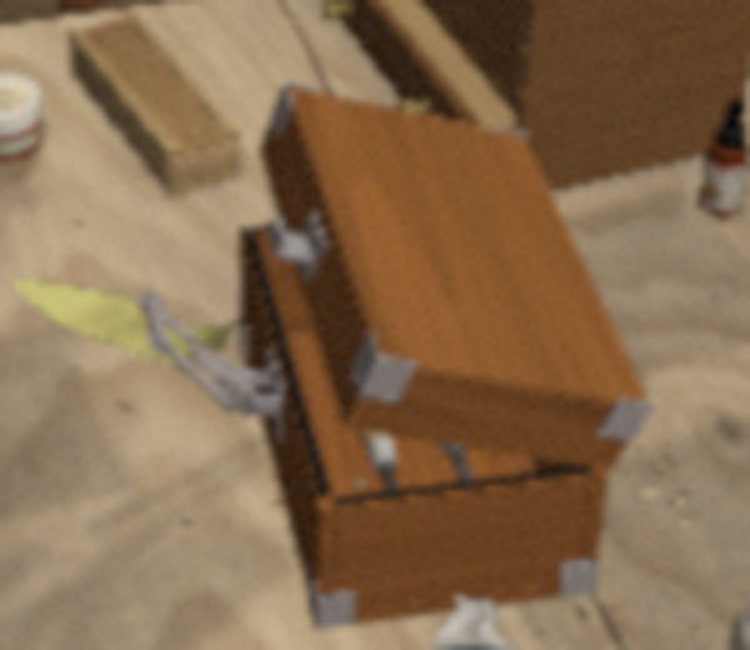

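View pics/topcrop.png

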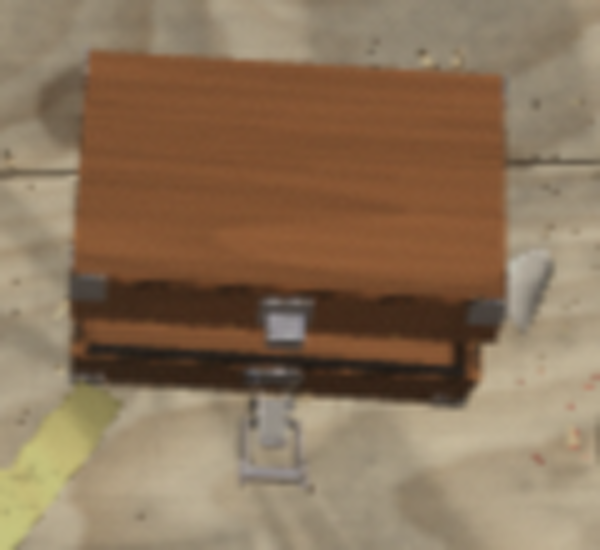

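The side crop shows the lid open by about 0.34 rad. The loop points outward and up, with its bar near side pixel (280.6,234.4) and top pixel (324.4,225.2). The keeper is near top pixel (327,195). Next I'll fit the lid plane and triangulate the bar.

```bash
cat >> h.py <<'E'
def ray(d,u,v):
    K,V=d["camera_matrix"],d["view"]; r=V[:3,:3].T@np.array([(u-K[0,2])/K[0,0],(v-K[1,2])/K[1,1],1.])
    return -V[:3,:3].T@V[:3,3], r/np.linalg.norm(r)
def tri(a,b):
    (o,r),(p,s)=a,b; t=np.linalg.lstsq(np.c_[r,-s],p-o,rcond=None)[0]
    A,B=o+t[0]*r,p+t[1]*s; return (A+B)/2,np.linalg.norm(A-B)
def onplane(o,r,n,c): return o+r*((c-n@o)/(n@r))
E
python3 - <<'E'
from h import *
S=dict(np.load("side0.npz"));T=dict(np.load("top0.npz"));W=np.load("topW.npy")
m=np.zeros(W.shape[:2],bool);m[146:184,292:366]=1
P=W[m&(W[...,2]>.1)];
c=np.median(P,0)
A=np.c_[P[:,:2],np.ones(len(P))]
for _ in range(4):
    k=np.linalg.lstsq(A,P[:,2],rcond=None)[0];r=P[:,2]-A@k;g=abs(r)<.012;A,P=A[g],P[g]
n=np.array([-k[0],-k[1],1]);s=np.linalg.norm(n);n/=s;cc=k[2]/s
print("plane",k,"tilt",np.arccos(n[2]),"dir yaw",np.arctan2(-k[1],-k[0])) 
hsv=cv2.cvtColor(T["color"],cv2.COLOR_BGR2HSV);print(hsv[165,300],hsv[190,300],hsv[165,380],hsv[186,330])
f=lambda u,v:onplane(*ray(T,270+u/5-.4,130+v/5-.4),n,cc)
Q=[f(*p) for p in((88,52),(504,75),(500,300),(72,275))]
print(np.round(Q,4));print([np.linalg.norm(Q[i]-Q[i-1]) for i in range(4)])
g=lambda u,v:ray(S,250+u/5-.4,170+v/5-.4)
h=lambda u,v:ray(T,270+u/5-.4,130+v/5-.4)
for nm,a,b in [("bar",(153,322),(272,476)),("barL",(148,297),(242,474)),("barR",(157,348),(303,478)),("keeper",(297,245),(286,318)),("lidFR",(385,385),(487,312)),("lidFLtop",(287,95),(85,280))]:
    p,e=tri(g(*a),h(*b));print(nm,np.round(p,4),round(e,4))
print(np.round(onplane(*g(320,622),np.array([0,0,1.]),0),4),np.round(onplane(*g(598,598),np.array([0,0,1.]),0),4), np.round(onplane(*g(328,500),np.array([0,0,1.]),.105),4),np.round(onplane(*g(250,235),np.array([0,0,1.]),.105),4),np.round(onplane(*g(605,470),np.array([0,0,1.]),.105),4))
E
```

```text
plane [-0.37826287  0.0317954   0.45985513] tilt 0.3627946598576681 dir yaw -0.0838592336242638
[ 13 156 124] [ 12 149  65] [ 18  67 149] [ 12 156 121]
[[ 0.7955 -0.0023  0.1589]
 [ 0.7738 -0.2808  0.1582]
 [ 0.6075 -0.2617  0.2217]
 [ 0.6297  0.0108  0.222 ]]
[np.float64(0.17796439763951427), np.float64(0.2793467465654081), np.float64(0.1790026691408452), np.float64(0.2733666056304785)]
bar [ 0.5072 -0.1174  0.1479] 0.0005
barL [ 0.5085 -0.0975  0.1522] 0.0002
barR [ 0.5054 -0.138   0.1441] 0.0016
keeper [ 0.6008 -0.1262  0.1982] 0.0051
lidFR [ 0.6096 -0.2581  0.192 ] 0.0077
lidFLtop [0.6273 0.0025 0.2199] 0.0013
[ 0.5782 -0.2586  0.    ] [ 0.7548 -0.2839  0.    ] [ 0.5817 -0.2563  0.105 ] [0.6034 0.0052 0.105 ] [ 0.7522 -0.2746  0.105 ]
```

```bash
cat >> h.py <<'E'
from scipy.spatial.transform import Rotation as Ro
O=np.array([.675,-.1313,0]);YAW=-.08
C=Ro.from_euler('z',YAW).as_matrix()
def mv(*tg):
    "targets (x,y,z mm in case frame, tilt) -> shift mm / rotvec in current tool axes"
    s=env.get_state();p0=s["tcp_pos"];q=s["orientation"];R0=Ro.from_quat(q[[1,2,3,0]])
    l=C.T@(p0-O)*1e3;zt=C.T@R0.as_matrix()[:,2]
    print("now",l.round(1),"tilt",round(np.arctan2(zt[0],-zt[2]),3),"F",(C.T@s["wrist_force"]).round(1),"gap",round(s["finger_gap"]*1e3,1),"gf",round(s["grip_force"],1),"t",s["clock"],"j",s["joint_pos"].round(2))
    for x,y,z,t in tg:
        M=C@np.array([[np.cos(t),0,np.sin(t)],[0,-1,0],[np.sin(t),0,-np.cos(t)]])
        p=O+C@np.array([x,y,z])/1e3
        print((x,y,z,t),(R0.as_matrix().T@(p-p0)*1e3).round(1),(R0.inv()*Ro.from_matrix(M)).as_rotvec().round(3))
E
python3 -c "
from h import *
mv((-44,0,290,0),(-44,0,235,0))"
```

```text
now [-487.5 -463.1  201.3] tilt -0.0 F [-0.2 -0.1  0.3] gap 85.6 gf 0.0 t 0.1 j [-1.44  0.31  0.05  1.3  -0.    1.43]
(-44, 0, 290, 0) [ 574.8 -284.4  -88.1] [-0.002  0.     0.348]
(-44, 0, 235, 0) [ 574.8 -284.3  -33.1] [-0.002  0.     0.348]
```

Request:
{"op": "apply_moves", "data": {
  "rows": [
    {"xyz": [0,0,-44],"turn": [0,0,0.03],"grip": 0},
    {"xyz": [0,0,-88],"turn": [0,0,0.06],"grip": 0},
    {"xyz": [36,-18,-88],"turn": [0,0,0.1],"grip": 0},
    {"xyz": [72,-36,-88],"turn": [0,0,0.13],"grip": 0},
    {"xyz": [108,-53,-88],"turn": [0,0,0.16],"grip": 0},
    {"xyz": [144,-71,-88],"turn": [0,0,0.19],"grip": 0},
    {"xyz": [180,-89,-88],"turn": [0,0,0.22],"grip": 0},
    {"xyz": [216,-107,-88],"turn": [0,0,0.25],"grip": 0},
    {"xyz": [252,-125,-88],"turn": [0,0,0.28],"grip": 0},
    {"xyz": [288,-142,-88],"turn": [0,0,0.31],"grip": 0},
    {"xyz": [324,-160,-88],"turn": [0,0,0.348],"grip": 0},
    {"xyz": [360,-178,-88],"turn": [0,0,0.348],"grip": 0}
  ]
}}

```text
clock: 1.1
tcp_pos: [0.4532, -0.2859, 0.2898]
orientation: [-0.0, 0.999, -0.041, -0.0]
wrist_force: [-0.0, -0.3, 1.0]
finger_gap: 0.0
grip_force: 0.0
```

```bash
python3 -c "
from h import *
mv((-44,0,290,0),(-44,0,235,0))"
```

```text
now [-208.7 -171.8  289.8] tilt -0.0 F [ 0.  -0.3  1. ] gap 0.0 gf 0.0 t 1.1 j [-0.71  0.23  0.15  1.49 -0.    2.51]
(-44, 0, 290, 0) [ 164.4 -172.1   -0.2] [-0.     0.    -0.002]
(-44, 0, 235, 0) [ 164.4 -172.1   54.8] [-0.     0.    -0.002]
```

Joint 6 is heading for its limit, so I'll use the half-turned grasp. It gives the same finger line with more joint range.

Request:
{"op": "apply_moves", "data": {
  "rows": [
    {"xyz": [27,-28,0],"turn": [0,0,-0.12],"grip": 0},
    {"xyz": [54,-56,0],"turn": [0,0,-0.24],"grip": 0},
    {"xyz": [81,-84,0],"turn": [0,0,-0.36],"grip": 0},
    {"xyz": [108,-112,0],"turn": [0,0,-0.48],"grip": 0},
    {"xyz": [135,-140,0],"turn": [0,0,-0.6],"grip": 0},
    {"xyz": [164,-172,0],"turn": [0,0,-0.72],"grip": 0},
    {"xyz": [164,-172,12],"turn": [0,0,-0.84],"grip": 0},
    {"xyz": [164,-172,25],"turn": [0,0,-0.96],"grip": 0},
    {"xyz": [164,-172,35],"turn": [0,0,-1.08],"grip": 0},
    {"xyz": [164,-172,45],"turn": [0,0,-1.2],"grip": 0},
    {"xyz": [164,-172,50],"turn": [0,0,-1.32],"grip": 0},
    {"xyz": [164,-172,55],"turn": [0,0,-1.44],"grip": 0}
  ]
}}

```text
clock: 2.1
tcp_pos: [0.6289, -0.129, 0.2336]
orientation: [-0.001, 0.776, 0.631, -0.001]
wrist_force: [-0.2, 0.5, 0.6]
finger_gap: 0.0003
grip_force: 0.0
```

Request:
{"op": "apply_moves", "data": {
  "rows": [
    {"xyz": [0,0,0],"turn": [0,0,-0.12],"grip": 0},
    {"xyz": [0,0,0],"turn": [0,0,-0.24],"grip": 0},
    {"xyz": [0,0,0],"turn": [0,0,-0.36],"grip": 0},
    {"xyz": [0,0,0],"turn": [0,0,-0.48],"grip": 0},
    {"xyz": [0,0,0],"turn": [0,0,-0.6],"grip": 0},
    {"xyz": [0,0,0],"turn": [0,0,-0.72],"grip": 0},
    {"xyz": [0,0,0],"turn": [0,0,-0.84],"grip": 0},
    {"xyz": [0,0,0],"turn": [0,0,-0.96],"grip": 0},
    {"xyz": [0,0,0],"turn": [0,0,-1.08],"grip": 0},
    {"xyz": [0,0,0],"turn": [0,0,-1.2],"grip": 0},
    {"xyz": [0,0,0],"turn": [0,0,-1.32],"grip": 0},
    {"xyz": [0,0,0],"turn": [0,0,-1.44],"grip": 0}
  ]
}}

```text
clock: 3.1
tcp_pos: [0.6292, -0.1292, 0.2344]
orientation: [-0.001, 0.167, 0.986, 0.0]
wrist_force: [-0.5, 0.3, -0.1]
finger_gap: 0.0
grip_force: 0.0
```

```bash
sed -i 's/\[\[np.cos(t),0,np.sin(t)\],\[0,-1,0\],\[np.sin(t),0,-np.cos(t)\]\]/[[-np.cos(t),0,np.sin(t)],[0,1,0],[-np.sin(t),0,-np.cos(t)]]/' h.py; python3 -c "
from h import *
h,f=np.array([90,105]),np.array([-165,58])
mv(*[(*(lambda v:(v[0],0,v[1]))(h+np.array([[np.cos(a),np.sin(a)],[-np.sin(a),np.cos(a)]])@f),0) for a in (.363,.28,.2,.12,.06,.03,.015)])"
```

```text
now [-45.8  -1.6 234.4] tilt -0.001 F [-0.5  0.3 -0.1] gap 0.0 gf 0.0 t 3.1 j [-0.33  0.45  0.32  1.45 -0.    0.01]
(np.float64(-43.6532461305809), 0, np.float64(217.80873103957143), 0) [-1.7  2.1 16.6] [ 0.    -0.001 -0.256]
(np.float64(-52.545519704558586), 0, np.float64(206.33989743510347), 0) [ 6.9 -0.1 28.1] [ 0.    -0.001 -0.256]
(np.float64(-60.18816415769132), 0, np.float64(194.6243010959771), 0) [14.2 -2.1 39.8] [ 0.    -0.001 -0.256]
(np.float64(-66.87011689313061), 0, np.float64(182.33541508219594), 0) [20.7 -3.8 52.1] [ 0.    -0.001 -0.256]
(np.float64(-71.2251767135009), 0, np.float64(172.78969238535018), 0) [24.9 -4.9 61.7] [ 0.    -0.001 -0.256]
(np.float64(-73.18601655683818), 0, np.float64(167.92315949085307), 0) [26.8 -5.4 66.5] [ 0.    -0.001 -0.256]
(np.float64(-74.11147047267724), 0, np.float64(165.46838231088697), 0) [27.7 -5.6 69. ] [ 0.    -0.001 -0.256]
```

Request:
{"op": "apply_moves", "data": {
  "rows": [
    {"xyz": [-1,1,8],"turn": [0,0,-0.12],"grip": 0},
    {"xyz": [-1,1,15],"turn": [0,0,-0.24],"grip": 0},
    {"xyz": [2,1,21],"turn": [0,0,-0.256],"grip": 0},
    {"xyz": [7,0,28],"turn": [0,0,-0.256],"grip": 0},
    {"xyz": [11,-1,34],"turn": [0,0,-0.256],"grip": 0},
    {"xyz": [14,-2,40],"turn": [0,0,-0.256],"grip": 0},
    {"xyz": [18,-3,46],"turn": [0,0,-0.256],"grip": 0},
    {"xyz": [21,-4,52],"turn": [0,0,-0.256],"grip": 0},
    {"xyz": [23,-5,57],"turn": [0,0,-0.256],"grip": 0},
    {"xyz": [25,-5,62],"turn": [0,0,-0.256],"grip": 0}
  ]
}}

```text
clock: 3.93
tcp_pos: [0.6037, -0.1258, 0.1729]
orientation: [-0.0, 0.043, 0.999, -0.0]
wrist_force: [-2.3, -0.8, 4.0]
finger_gap: 0.0002
grip_force: 1.5
```

Request:
{"op": "apply_moves", "data": {
  "rows": [
    {"xyz": [2,0,3],"turn": [0,0,0],"grip": 0},
    {"xyz": [2,0,5],"turn": [0,0,0],"grip": 0},
    {"xyz": [2,0,6],"turn": [0,0,0],"grip": 0},
    {"xyz": [2,0,6],"turn": [0,0,0],"grip": 0}
  ]
}}

```text
clock: 4.27
tcp_pos: [0.6024, -0.1255, 0.1668]
orientation: [0.0, 0.043, 0.999, -0.0]
wrist_force: [0.3, 0.2, 0.5]
finger_gap: 0.0
grip_force: 0.1
```

```bash
python3 -c "
from h import *
mv((-74,0,166,0))"
```

```text
now [-7.280e+01 -1.000e-01  1.668e+02] tilt 0.0 F [0.3 0.2 0.5] gap 0.0 gf 0.1 t 4.2667 j [-0.34  0.4   0.09  1.26  0.   -0.25]
(-74, 0, 166, 0) [1.2 0.1 0.8] [-0.     0.    -0.006]
```

Request:
{"op": "apply_moves", "data": {
  "rows": [
    {"xyz": [0,0,1.5],"turn": [0,0,0],"grip": 0},
    {"xyz": [0,0,3],"turn": [0,0,0],"grip": 0},
    {"xyz": [0,0,3],"turn": [0,0,0],"grip": 0},
    {"xyz": [0,0,3],"turn": [0,0,0],"grip": 0}
  ]
}}

```text
clock: 4.6
tcp_pos: [0.6025, -0.1255, 0.1639]
orientation: [0.0, 0.043, 0.999, -0.0]
wrist_force: [0.7, -0.1, 0.2]
finger_gap: -0.0001
grip_force: 0.1
```

No force has built up, so I'll take a look.

Run:
```python
from h import *
o=[]
for n,(a,b,c,e) in dict(side=(170,300,250,400),top=(130,240,270,390)).items():
    d=cam(n);np.savez(f"{n}1.npz",**d)
    o.append(cv2.resize(d["color"][a:b,c:e],(400,347) if n=="side" else (379,347),interpolation=cv2.INTER_CUBIC))
cv2.imwrite("pics/press.png",np.hstack(o))
```

```text
(no output)
```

View pics/press.png

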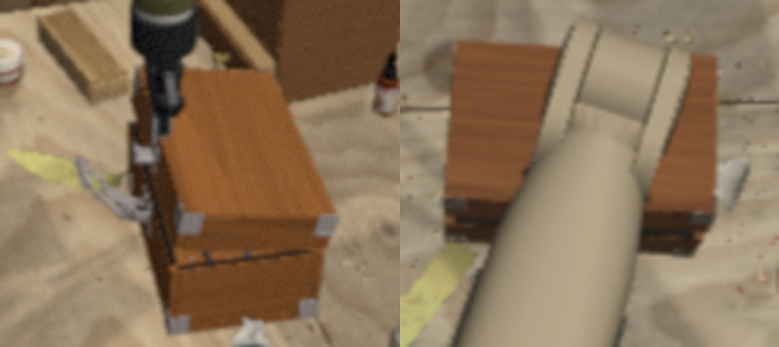

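The side crop shows the lid only partly lowered, with a wedge gap still open. The fingertip at about (163,130) is at or past the lid's front edge, so it has slipped. I'll lift, step aside and measure again.

Request:
{"op": "apply_moves", "data": {
  "rows": [
    {"xyz": [3,0,-20],"turn": [0,0,0],"grip": 0},
    {"xyz": [3,0,-60],"turn": [0,0,0],"grip": 0},
    {"xyz": [20,-35,-70],"turn": [0,0,0],"grip": 0},
    {"xyz": [40,-70,-70],"turn": [0,0,0],"grip": 0},
    {"xyz": [60,-105,-70],"turn": [0,0,0],"grip": 0},
    {"xyz": [80,-140,-70],"turn": [0,0,0],"grip": 0},
    {"xyz": [100,-175,-70],"turn": [0,0,0],"grip": 0},
    {"xyz": [120,-210,-70],"turn": [0,0,0],"grip": 0},
    {"xyz": [120,-210,-70],"turn": [0,0,0],"grip": 0}
  ]
}}

```text
clock: 5.45
tcp_pos: [0.4613, -0.3301, 0.234]
orientation: [-0.0, 0.047, 0.999, -0.001]
wrist_force: [0.2, -0.2, 0.3]
finger_gap: 0.0002
grip_force: 0.0
```

Run:
```python
from h import *
s=env.get_state();print(s["wrist_force"],s["tcp_pos"])
d=cam("top");np.savez("top2.npz",**d);d2=cam("side");np.savez("side2.npz",**d2);W=pts(d)
W2=pts(d2)
cv2.imwrite("pics/c2.png",np.hstack([cv2.resize(d2["color"][170:300,250:400],(400,347),interpolation=cv2.INTER_CUBIC),cv2.resize(d["color"][130:240,270:390],(379,347),interpolation=cv2.INTER_CUBIC)]))
for nm,X in(("top",W),("side",W2)):
    L=(X-O)@C*1e3; ok=(abs(L[...,1])<110)&(L[...,0]<40)&(L[...,0]>-60)&(L[...,2]>140)&(L[...,2]<260)
    P=L[ok];k=np.polyfit(P[:,0],P[:,2],1)
    for _ in range(3):
        r=P[:,2]-np.polyval(k,P[:,0]);P=P[abs(r)<12];k=np.polyfit(P[:,0],P[:,2],1)
    print(nm,len(P),k,np.arctan(-k[0]))
```

```text
[ 0.18421593 -0.1873892   0.34317085] [ 0.46129492 -0.33009171  0.23397899]
top 1896 [-1.76008348e-01  1.78692236e+02] 0.17422388318982118
side 1302 [-1.73616012e-01  1.80211687e+02] 0.17190248922775134
```

View pics/c2.png

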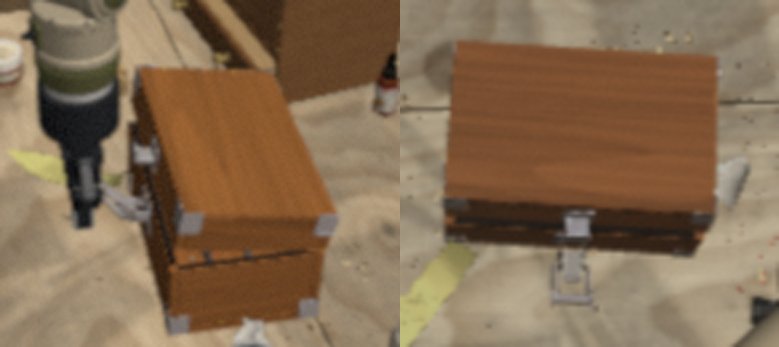

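The fit puts the lid at 0.172 rad. I'll check the case origin by triangulating the lid corners, and check the camera against the known TCP.

Run:
```python
from h import *
T=dict(np.load("top2.npz"));S=dict(np.load("side2.npz"));S1=dict(np.load("side1.npz"))
proj=lambda d,p:(lambda c:(d["camera_matrix"]@c/c[2])[:2].round(1))(d["view"][:3,:3]@p+d["view"][:3,3])
cs=150/400;rs=130/347;ct=120/379;rt=110/347
g=lambda u,v:ray(S,250+u*cs,170+v*rs)
h=lambda u,v:ray(T,270+(u-400)*ct,130+v*rt)
for nm,a,b in [("FRtop",(183,216),(716,213)),("BRtop",(336,215),(717,57)),("BLtop",(270,70),(455,41)),("FLtop",(136,70),(446,200)),("keeper",(147,154),(578,222)),("FRbot",(168,262),(697,240))]:
    p,e=tri(g(*a),h(*b));print(nm,p.round(4),((p-O)@C*1e3).round(1),round(e,4))
p=O+C@np.array([-72.7,0,163.9])/1e3
def crop(q):return ((q[0]-250)/cs,(q[1]-170)/rs)
print("tip1 crop",crop(proj(S1,p)),"tip2",crop(proj(S,np.array([.4613,-.3301,.234]))))
a=.172
for x,z in((-180,58),(-180,0)):
    for y in(-140,0,140):
        q=O+C@np.array([90+x*np.cos(a)+z*np.sin(a),y,105-x*np.sin(a)+z*np.cos(a)])/1e3
        print(x,z,y,np.round(crop(proj(S,q))), np.round(((proj(T,q)-[270,130])/[ct,rt]+[400,0])))
```

```text
FRtop [ 0.5873 -0.2668  0.1894] [ -76.6 -142.1  189.4] 0.0009
BRtop [ 0.7611 -0.2797  0.1612] [  97.7 -141.   161.2] 0.0002
BLtop [ 0.7845 -0.0029  0.1632] [ 98.9 136.7 163.2] 0.0013
FLtop [0.6086 0.0098 0.1873] [-77.4 135.3 187.3] 0.0016
keeper [ 0.586  -0.1267  0.1643] [-89.1  -2.5 164.3] 0.0001
FRbot [ 0.5737 -0.2568  0.1134] [ -91.  -133.2  113.4] 0.0016
tip1 crop (np.float64(160.26666666666674), np.float64(151.34538461538457)) tip2 (np.float64(82.13333333333337), np.float64(246.37))
-180 58 -140 [182. 212.] [714. 214.]
-180 58 0 [157. 133.] [578. 206.]
-180 58 140 [135.  64.] [441. 198.]
-180 0 -140 [172. 251.] [706. 233.]
-180 0 0 [148. 171.] [574. 225.]
-180 0 140 [127. 101.] [442. 218.]
```

The case model agrees with the corners to about 3 mm. The visible fingertip, though, sits higher than the TCP reading, so I'll measure that from depth.

Run:
```python
from h import *
s=env.get_state();p=s["tcp_pos"];print(p,s["finger_gap"])
for n in("side2","top2"):
    d=dict(np.load(n+".npz"));W=pts(d)
    m=(np.hypot(W[...,0]-p[0],W[...,1]-p[1])<.05)&(W[...,2]>.05)
    v,u=np.nonzero(m);i=np.argsort(W[m][:,2]);print(n,m.sum());
    if m.sum():
        print(W[m][i][:400:40].round(3)); print(np.c_[u,v][i][:5])
d=cam("side");cv2.imwrite("pics/grip.png",cv2.resize(d["color"][180:290,240:350],(770,770)[:2] if 0 else (590,590),interpolation=cv2.INTER_CUBIC))
```

```text
[ 0.4638841  -0.32586043  0.23400976] 2.957606765866658e-05
side2 5039
[[ 0.467 -0.334  0.263]
 [ 0.466 -0.342  0.284]
 [ 0.451 -0.34   0.317]
 [ 0.479 -0.346  0.336]
 [ 0.468 -0.361  0.354]
 [ 0.478 -0.35   0.365]
 [ 0.478 -0.341  0.371]
 [ 0.455 -0.365  0.379]
 [ 0.458 -0.366  0.391]
 [ 0.446 -0.363  0.398]]
[[283 255]
 [284 255]
 [282 255]
 [278 255]
 [281 255]]
top2 1471
[[ 0.473 -0.292  0.346]
 [ 0.487 -0.303  0.485]
 [ 0.49  -0.289  0.726]
 [ 0.478 -0.278  0.731]
 [ 0.494 -0.338  0.734]
 [ 0.436 -0.314  0.736]
 [ 0.479 -0.281  0.737]
 [ 0.481 -0.286  0.738]
 [ 0.509 -0.327  0.739]
 [ 0.484 -0.338  0.74 ]]
[[388 226]
 [387 226]
 [387 225]
 [386 225]
 [383 228]]
```

View pics/grip.png

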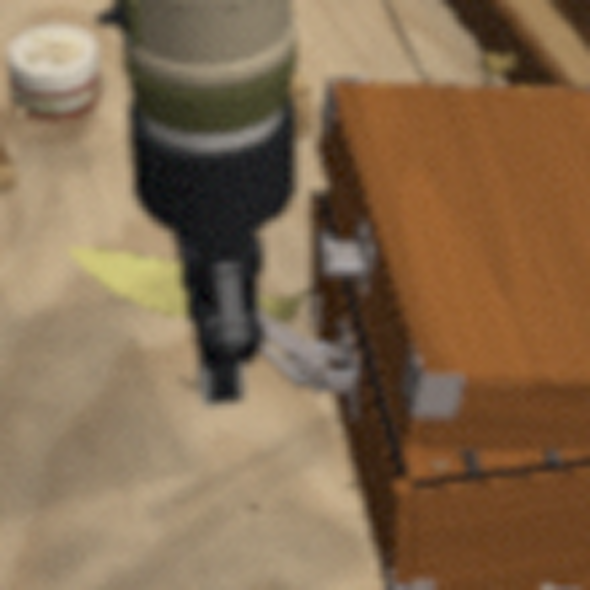

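The picture shows the closed fingers ending at about (222,400) in this crop, which is z ≈ 0.26. The reported TCP is z = 0.234, so the real tips are about 27 mm behind it. That also fits the lid contact height, 191 mm measured against 164 mm commanded. I'll add a tip offset and finish the press.

Run:
```python
s=open("h.py").read()
s=s.replace('R0=Ro.from_quat(q[[1,2,3,0]])\n','R0=Ro.from_quat(q[[1,2,3,0]])\n    p0=p0-OFF*R0.as_matrix()[:,2]\n').replace("p=O+C@np.array([x,y,z])/1e3\n        print","p=O+C@np.array([x,y,z])/1e3\n        print").replace("YAW=-.08","YAW=-.08;OFF=.0275")
open("h.py","w").write(s)
from h import *
mv((-70,-1,225,0),(-70,-1,195,0),(-71,-1,172,0),(-73,-1,166,0))
```

```text
now [-194.3 -209.6  261.6] tilt 0.0 F [-0.5  0.3 -1. ] gap -0.2 gf 0.0 t 5.6 j [-0.75  0.29  0.09  1.37  0.   -0.66]
(-70, -1, 225, 0) [-122.7  209.5   36.7] [ 0.     0.    -0.007]
(-70, -1, 195, 0) [-122.7  209.5   66.7] [ 0.     0.    -0.007]
(-71, -1, 172, 0) [-121.7  209.5   89.7] [ 0.     0.    -0.007]
(-73, -1, 166, 0) [-119.7  209.4   95.7] [ 0.     0.    -0.007]
```

Request:
{"op": "apply_moves", "data": {
  "rows": [
    {"xyz": [-20,35,0],"turn": [0,0,0],"grip": 0},
    {"xyz": [-40,70,0],"turn": [0,0,0],"grip": 0},
    {"xyz": [-60,105,0],"turn": [0,0,0],"grip": 0},
    {"xyz": [-80,140,10],"turn": [0,0,0],"grip": 0},
    {"xyz": [-100,175,20],"turn": [0,0,0],"grip": 0},
    {"xyz": [-122,209,37],"turn": [0,0,0],"grip": 0},
    {"xyz": [-122,209,60],"turn": [0,0,0],"grip": 0},
    {"xyz": [-122,209,70],"turn": [0,0,0],"grip": 0},
    {"xyz": [-122,209,78],"turn": [0,0,0],"grip": 0},
    {"xyz": [-121,209,86],"turn": [0,0,0],"grip": 0},
    {"xyz": [-120,209,92],"turn": [0,0,0],"grip": 0},
    {"xyz": [-120,209,94],"turn": [0,0,0],"grip": 0}
  ]
}}

```text
clock: 6.6
tcp_pos: [0.6014, -0.1272, 0.1399]
orientation: [-0.0, 0.044, 0.999, -0.0]
wrist_force: [0.3, 0.1, 0.6]
finger_gap: -0.0
grip_force: 0.8
```

Request:
{"op": "apply_moves", "data": {
  "rows": [
    {"xyz": [0,0,1],"turn": [0,0,0],"grip": 0},
    {"xyz": [0,0,2],"turn": [0,0,0],"grip": 0},
    {"xyz": [0,0,2],"turn": [0,0,0],"grip": 0},
    {"xyz": [0,0,2],"turn": [0,0,0],"grip": 0}
  ]
}}

```text
clock: 6.93
tcp_pos: [0.6023, -0.1274, 0.1391]
orientation: [0.001, 0.043, 0.999, -0.001]
wrist_force: [-3.0, -0.3, 4.1]
finger_gap: 0.0
grip_force: 2.2
```

Request:
{"op": "apply_moves", "data": {
  "rows": [
    {"xyz": [0,0,1],"turn": [0,0,0],"grip": 0},
    {"xyz": [0,0,2],"turn": [0,0,0],"grip": 0},
    {"xyz": [0,0,2],"turn": [0,0,0],"grip": 0},
    {"xyz": [0,0,2],"turn": [0,0,0],"grip": 0}
  ]
}}

```text
clock: 7.27
tcp_pos: [0.6019, -0.1275, 0.138]
orientation: [0.0, 0.043, 0.999, -0.001]
wrist_force: [-6.1, -0.3, 9.9]
finger_gap: 0.0001
grip_force: 5.0
```

Run:
```python
s=open("h.py").read()
s=s.replace("(R0.as_matrix().T@(p-p0)*1e3)","(R0.as_matrix().T@(p+OFF*M[:,2]-s['tcp_pos'])*1e3)")
open("h.py","w").write(s)
from h import *
u=lambda a,g:(a[0]-g*np.sin(a[1]),0,a[2]+g*np.cos(a[1]),a[1])
mv((-72,0,250,0),(-230,0,260,.5))
```

```text
now [-73.2  -2.  165.5] tilt 0.001 F [-6.  -0.8  9.9] gap 0.1 gf 5.0 t 7.2667 j [-0.34  0.41  0.03  1.19 -0.   -0.25]
(-72, 0, 250, 0) [ -1.2   1.9 -84.5] [-0.002  0.001 -0.007]
(-230, 0, 260, 0.5) [143.6   0.9 -98. ] [-0.003 -0.499 -0.006]
```

The force climbs about 6 N per mm, so the lid is on its seal. Next I retreat to a tilted pre-grasp above the loop.

Request:
{"op": "apply_moves", "data": {
  "rows": [
    {"xyz": [0,2,-40],"turn": [0,0,0],"grip": 0},
    {"xyz": [0,2,-80],"turn": [0,0,0],"grip": 0.5},
    {"xyz": [30,2,-95],"turn": [0,-0.1,0],"grip": 1},
    {"xyz": [60,2,-98],"turn": [0,-0.2,0],"grip": 1},
    {"xyz": [90,2,-98],"turn": [0,-0.3,0],"grip": 1},
    {"xyz": [120,2,-98],"turn": [0,-0.4,0],"grip": 1},
    {"xyz": [143,2,-98],"turn": [0,-0.5,0],"grip": 1},
    {"xyz": [143,2,-98],"turn": [0,-0.6,0],"grip": 1},
    {"xyz": [143,2,-98],"turn": [0,-0.6,0],"grip": 1}
  ]
}}

```text
clock: 8.02
tcp_pos: [0.453, -0.1087, 0.2275]
orientation: [0.293, 0.043, 0.955, -0.011]
wrist_force: [-0.4, 0.6, -0.6]
finger_gap: 0.0854
grip_force: 0.0
```

Run:
```python
from h import *
t=.6;B=(-168.4,148)
mv(*[(B[0]+g*np.sin(t),0,B[1]-g*np.cos(t),t) for g in(-50,0,15)])
d=cam("side");np.savez("side3.npz",**d)
s=env.get_state();p=s["tcp_pos"];q=s["orientation"];z=Ro.from_quat(q[[1,2,3,0]]).as_matrix()[:,2]
pr=lambda p:(lambda c:(d["camera_matrix"]@c/c[2])[:2])(d["view"][:3,:3]@p+d["view"][:3,3])
a=np.array([230,130]);f=5
im=cv2.resize(d["color"][a[1]:a[1]+120,a[0]:a[0]+150],None,fx=f,fy=f,interpolation=cv2.INTER_CUBIC)
for pt,c in((p,(0,0,255)),(p-OFF*z,(0,255,0)),(p+[0,0,OFF],(255,0,0))): cv2.circle(im,tuple(int(v) for v in (pr(pt)-a)*f),3,c,-1)
cv2.imwrite("pics/pre.png",im)
```

```text
now [-238.6    4.8  250.3] tilt 0.596 F [-0.4  0.5 -0.6] gap 85.4 gf 0.0 t 8.0167 j [-0.62 -0.4  -0.75  0.69  0.29 -0.45]
(np.float64(-196.63212366975176), 0, np.float64(189.2667807454839), 0.6) [-0.6 -4.6 74.1] [-0.002 -0.004 -0.009]
(np.float64(-168.4), 0, np.float64(148.0), 0.6) [ -0.8  -4.6 124.1] [-0.002 -0.004 -0.009]
(np.float64(-159.93036289907448), 0, np.float64(135.61996577635483), 0.6) [ -0.9  -4.5 139.1] [-0.002 -0.004 -0.009]
```

View pics/pre.png

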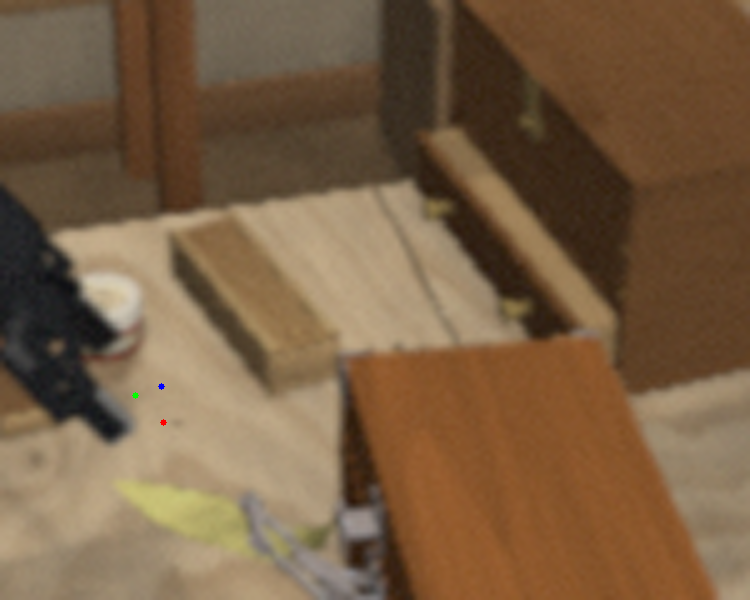

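The open fingertips are at (115,435) and (105,340). Their midpoint is about 14 mm behind my shut-tip point (green), which matches the stated swing, so the offset lies along the tool axis. The bar hasn't moved, with its far end at (248,497). Next I go in and grip.

Request:
{"op": "apply_moves", "data": {
  "rows": [
    {"xyz": [0,-5,35],"turn": [0,0,-0.009],"grip": 1},
    {"xyz": [-1,-5,70],"turn": [0,0,-0.009],"grip": 1},
    {"xyz": [-1,-5,95],"turn": [0,0,-0.009],"grip": 1},
    {"xyz": [-1,-5,120],"turn": [0,0,-0.009],"grip": 1},
    {"xyz": [-1,-5,135],"turn": [0,0,-0.009],"grip": 1},
    {"xyz": [-1,-5,143],"turn": [0,0,-0.009],"grip": 1},
    {"xyz": [-1,-5,143],"turn": [0,0,-0.009],"grip": 1}
  ]
}}

```text
clock: 8.65
tcp_pos: [0.5432, -0.1249, 0.1159]
orientation: [0.294, 0.036, 0.955, -0.014]
wrist_force: [-0.2, -0.3, 0.6]
finger_gap: 0.0854
grip_force: 0.0
```

Run:
```python
from h import *
mv((-157,0,132,.6))
d=cam("side");np.savez("side4.npz",**d)
cv2.imwrite("pics/at.png",cv2.resize(d["color"][190:260,240:340],(800,560),interpolation=cv2.INTER_CUBIC))
```

```text
now [-147.4   -4.1  138.6] tilt 0.598 F [-0.2 -0.3  0.6] gap 85.4 gf 0.0 t 8.65 j [-0.51 -0.08 -0.84  0.25  0.23 -0.37]
(-157, 0, 132, 0.6) [11.6  4.2  0.1] [-0.003 -0.002  0.005]
```

View pics/at.png

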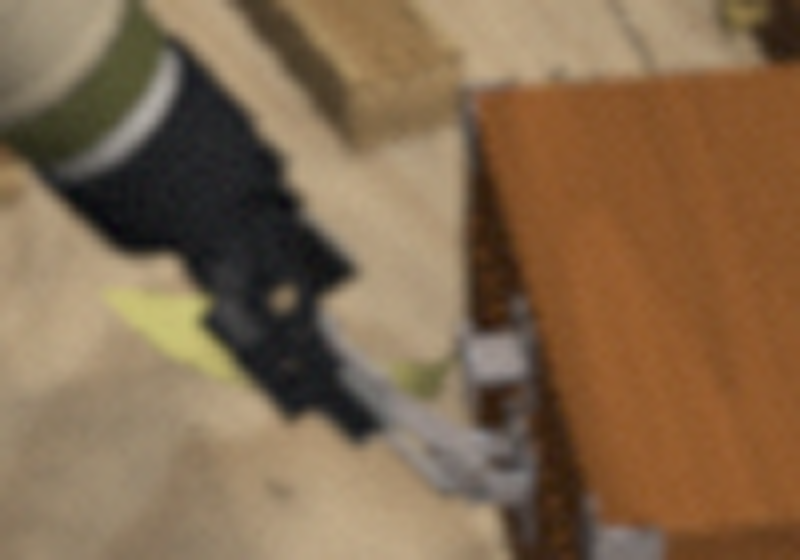

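The fingers straddle the loop, but the pose is about 12 mm off in tool x because the last pose hadn't settled. I'll correct it, check, and then close.

Request:
{"op": "apply_moves", "data": {
  "rows": [
    {"xyz": [6,4,0],"turn": [0,0,0],"grip": 1},
    {"xyz": [11.5,4,0],"turn": [0,0,0],"grip": 1},
    {"xyz": [11.5,4,0],"turn": [0,0,0],"grip": 1},
    {"xyz": [11.5,4,0],"turn": [0,0,0],"grip": 1}
  ]
}}

```text
clock: 9.03
tcp_pos: [0.5311, -0.1195, 0.1106]
orientation: [0.295, 0.037, 0.955, -0.014]
wrist_force: [0.2, 0.9, 0.1]
finger_gap: 0.0853
grip_force: 0.0
```

Run:
```python
from h import *
mv((-157,0,132,.6))
d=cam("top");np.savez("top4.npz",**d)
```

```text
now [-160.     0.4  133.3] tilt 0.601 F [0.1 0.9 0.1] gap 85.3 gf 0.0 t 9.0333 j [-0.51 -0.1  -0.88  0.24  0.24 -0.37]
(-157, 0, 132, 0.6) [-1.7 -0.3  2.7] [-0.004  0.001  0.004]
```

Request:
{"op": "apply_moves", "data": {
  "force": 50,
  "rows": [
    {"xyz": [-1.5,0,2.5],"turn": [0,0,0],"grip": 0.7},
    {"xyz": [-1.5,0,2.5],"turn": [0,0,0],"grip": 0.4},
    {"xyz": [-1.5,0,2.5],"turn": [0,0,0],"grip": 0.3},
    {"xyz": [-1.5,0,2.5],"turn": [0,0,0],"grip": 0.3},
    {"xyz": [-1.5,0,2.5],"turn": [0,0,0],"grip": 0.3},
    {"xyz": [-1.5,0,2.5],"turn": [0,0,0],"grip": 0.3}
  ]
}}

```text
clock: 9.58
tcp_pos: [0.5341, -0.1195, 0.109]
orientation: [0.295, 0.037, 0.955, -0.014]
wrist_force: [-3.6, 2.2, 3.7]
finger_gap: 0.045
grip_force: 50.3
```

Gripped, with a 45 mm gap against the 46 mm end pieces. Now I'll plan the hooking path.

```bash
cat > plan.py <<'E'
from h import *
def phi(b):  # loop angle from vertical (outward +), elbow outward; also lever q
    o=np.array([-(b[0]+110),b[1]-78.]);D=min(np.hypot(*o),91.49)
    e=np.arctan2(o[0],o[1]);ca=(D*D+256-75.5**2)/(2*D*16);al=np.arccos(np.clip(ca,-1,1))
    a=e+al;bp=16*np.array([np.sin(a),np.cos(a)]);v=o-bp
    return np.arctan2(v[0],v[1]),np.pi-a+.25
def path(B0,t0,bars,tilts=None):
    "B0: bar now; t0 its loop angle; bars list; prints moves"
    s=env.get_state();R=Ro.from_quat(s["orientation"][[1,2,3,0]]).as_matrix();tc=C.T@(s["tcp_pos"]-O)*1e3
    zt=C.T@R[:,2];t=np.arctan2(zt[0],-zt[2]);
    d=np.array([tc[0]-B0[0],tc[2]-B0[1]])
    print("tilt",t,"tcp-bar along tool",d@[np.sin(t),-np.cos(t)],"across",d@[-np.cos(t),-np.sin(t)])
    for b in bars:
        f,q=phi(b);nt=max(t+(f-t0),-.15);a=nt-t
        # rotation taking tool axes tilt t->nt: (sin,-cos) ; d rotates by +a in (x,z)
        dn=np.array([[np.cos(a),-np.sin(a)],[np.sin(a),np.cos(a)]])@d
        m=np.array(b)+dn-[tc[0],tc[2]]
        print(b,"phi %.2f q %.2f tilt %.2f"%(f,q,nt),"x %.1f z %.1f turn_y %.3f"%(m@[-np.cos(t),-np.sin(t)],m@[np.sin(t),-np.cos(t)],-a))
E
python3 - <<'E'
from plan import *
mv()
B0=(-168.4,148.)
print(phi(B0))
path(B0,phi(B0)[0],[(-160,152),(-150,156),(-140,159),(-130,161),(-120,162),(-110,162),(-102,161),(-102,154),(-102,146)])
E
```

```text
now [-156.9    0.6  131.7] tilt 0.6 F [-3.8  1.9  3.7] gap 45.0 gf 50.3 t 9.5833 j [-0.51 -0.09 -0.88  0.23  0.24 -0.37]
(np.float64(0.6558814853048293), np.float64(2.5092454971225484))
tilt 0.6000919095033954 tcp-bar along tool 47.45646468417754 across -0.3045229694870684
(-160, 152) phi 0.50 q 2.31 tilt 0.44 x -1.6 z 0.9 turn_y 0.160
(-150, 156) phi 0.35 q 2.27 tilt 0.29 x -5.2 z 1.6 turn_y 0.310
(-140, 159) phi 0.21 q 2.28 tilt 0.15 x -9.1 z 2.4 turn_y 0.447
(-130, 161) phi 0.08 q 2.33 tilt 0.02 x -13.1 z 3.5 turn_y 0.576
(-120, 162) phi -0.05 q 2.39 tilt -0.10 x -17.1 z 4.7 turn_y 0.702
(-110, 162) phi -0.17 q 2.46 tilt -0.15 x -23.7 z 8.9 turn_y 0.750
(-102, 161) phi -0.27 q 2.52 tilt -0.15 x -29.7 z 14.2 turn_y 0.750
(-102, 154) phi -0.32 q 2.09 tilt -0.15 x -25.8 z 20.0 turn_y 0.750
(-102, 146) phi -0.32 q 1.59 tilt -0.15 x -21.2 z 26.6 turn_y 0.750
```

Request:
{"op": "apply_moves", "data": {
  "rows": [
    {"xyz": [-0.8,0,0.5],"turn": [0,0.08,0],"grip": 0.3},
    {"xyz": [-1.6,0,0.9],"turn": [0,0.16,0],"grip": 0.3},
    {"xyz": [-3.4,0,1.3],"turn": [0,0.235,0],"grip": 0.3},
    {"xyz": [-5.2,0,1.6],"turn": [0,0.31,0],"grip": 0.3},
    {"xyz": [-7.1,0,2],"turn": [0,0.38,0],"grip": 0.3},
    {"xyz": [-9.1,0,2.4],"turn": [0,0.447,0],"grip": 0.3},
    {"xyz": [-11.1,0,3],"turn": [0,0.51,0],"grip": 0.3},
    {"xyz": [-13.1,0,3.5],"turn": [0,0.576,0],"grip": 0.3},
    {"xyz": [-15.1,0,4.1],"turn": [0,0.64,0],"grip": 0.3},
    {"xyz": [-17.1,0,4.7],"turn": [0,0.702,0],"grip": 0.3},
    {"xyz": [-17.1,0,4.7],"turn": [0,0.702,0],"grip": 0.3}
  ]
}}

```text
clock: 10.5
tcp_pos: [0.5518, -0.1202, 0.1126]
orientation: [-0.054, 0.039, 0.998, 0.001]
wrist_force: [-2.1, 2.4, 1.5]
finger_gap: 0.0448
grip_force: 53.8
```

Run:
```python
from plan import *
mv()
d=cam("side");np.savez("side5.npz",**d)
a=cv2.resize(d["color"][190:260,250:350],(800,560),interpolation=cv2.INTER_CUBIC)
cv2.imwrite("pics/mid.png",a)
```

```text
now [-120.8    1.2  139.9] tilt -0.108 F [-2.3  2.3  1.5] gap 44.8 gf 53.8 t 10.5 j [-0.34  0.43 -0.02  1.23 -0.03 -0.26]
```

View pics/mid.png

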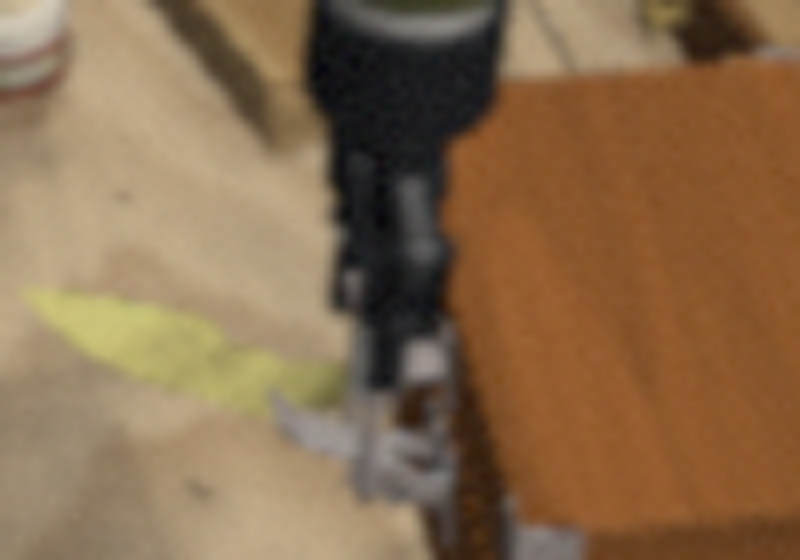

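The loop now stands nearly upright in the fingers, with the tip at about (380,385). The lever points out at about (280,410), just in front of the keeper at (425,360). I carry on over the lip. No views are left, so from here I work from numbers.

Run:
```python
from plan import *
B0=(-118.6,159.8)
path(B0,phi(B0)[0],[(-114,162),(-108,162.5),(-102,162),(-102,156),(-102,150),(-102,144)])
```

```text
tilt -0.10552562268513108 tcp-bar along tool 47.474221838435724 across 0.8659113930970996
(-114, 162) phi -0.12 q 2.42 tilt -0.15 x -2.3 z -2.8 turn_y 0.042
(-108, 162.5) phi -0.19 q 2.52 tilt -0.15 x -8.1 z -3.9 turn_y 0.044
(-102, 162) phi -0.26 q 2.59 tilt -0.15 x -14.2 z -4.0 turn_y 0.044
(-102, 156) phi -0.31 q 2.21 tilt -0.15 x -14.8 z 1.9 turn_y 0.044
(-102, 150) phi -0.32 q 1.85 tilt -0.15 x -15.4 z 7.9 turn_y 0.044
(-102, 144) phi -0.31 q 1.44 tilt -0.15 x -16.1 z 13.9 turn_y 0.044
```

Request:
{"op": "apply_moves", "data": {
  "rows": [
    {"xyz": [-1,0,-2],"turn": [0,0.02,0],"grip": 0.3},
    {"xyz": [-2.3,0,-4],"turn": [0,0.042,0],"grip": 0.3},
    {"xyz": [-5,0,-5],"turn": [0,0.044,0],"grip": 0.3},
    {"xyz": [-8,0,-5],"turn": [0,0.044,0],"grip": 0.3},
    {"xyz": [-11,0,-5],"turn": [0,0.044,0],"grip": 0.3},
    {"xyz": [-14,0,-5],"turn": [0,0.044,0],"grip": 0.3},
    {"xyz": [-14,0,-5],"turn": [0,0.044,0],"grip": 0.3}
  ]
}}

```text
clock: 11.13
tcp_pos: [0.5639, -0.122, 0.1182]
orientation: [-0.074, 0.039, 0.997, 0.0]
wrist_force: [-4.8, 3.3, -1.2]
finger_gap: 0.0447
grip_force: 52.9
```

```bash
python3 -c "
from h import *
mv()"
```

```text
now [-107.4    0.6  145.4] tilt -0.147 F [-5.1  2.9 -1.2] gap 44.7 gf 52.9 t 11.1333 j [-0.33  0.48  0.08  1.31 -0.04 -0.25]
```

Request:
{"op": "apply_moves", "data": {
  "rows": [
    {"xyz": [-2,0,3],"turn": [0,0,0],"grip": 0.3},
    {"xyz": [-3,0,6],"turn": [0,0,0],"grip": 0.3},
    {"xyz": [-4,0,9],"turn": [0,0,0],"grip": 0.3},
    {"xyz": [-4,0,12],"turn": [0,0,0],"grip": 0.3},
    {"xyz": [-4,0,15],"turn": [0,0,0],"grip": 0.3},
    {"xyz": [-4,0,15],"turn": [0,0,0],"grip": 0.3}
  ]
}}

```text
clock: 11.63
tcp_pos: [0.5667, -0.1223, 0.1034]
orientation: [-0.072, 0.039, 0.997, 0.0]
wrist_force: [-2.9, 3.3, 1.8]
finger_gap: 0.0449
grip_force: 54.1
```

```bash
python3 -c "
from h import *
mv()"
```

```text
now [-104.7    0.4  130.6] tilt -0.145 F [-3.1  3.   1.8] gap 44.9 gf 54.1 t 11.6333 j [-0.33  0.49  0.06  1.28 -0.04 -0.25]
```

Request:
{"op": "apply_moves", "data": {
  "rows": [
    {"xyz": [0,0,2],"turn": [0,0,0],"grip": 0.3},
    {"xyz": [0,0,4],"turn": [0,0,0],"grip": 0.3},
    {"xyz": [0,0,6],"turn": [0,0,0],"grip": 0.3},
    {"xyz": [0,0,6],"turn": [0,0,0],"grip": 0.3},
    {"xyz": [0,0,6],"turn": [0,0,0],"grip": 0.3}
  ]
}}

```text
clock: 12.05
tcp_pos: [0.566, -0.1223, 0.0978]
orientation: [-0.073, 0.04, 0.997, 0.0]
wrist_force: [-5.5, 3.6, 7.4]
finger_gap: 0.0449
grip_force: 54.7
```

```bash
python3 -c "
from h import *
mv()"
```

```text
now [-105.4    0.4  125. ] tilt -0.145 F [-5.7  3.1  7.4] gap 44.9 gf 54.7 t 12.05 j [-0.33  0.5   0.05  1.27 -0.04 -0.25]
```

The bar is at about (-102.5, 144.8) with contact force, which fits the trough floor. I'll check by tugging outward against the lip.

Request:
{"op": "apply_moves", "data": {
  "rows": [
    {"xyz": [2,0,6],"turn": [0,0,0],"grip": 0.3},
    {"xyz": [4,0,6],"turn": [0,0,0],"grip": 0.3},
    {"xyz": [6,0,6],"turn": [0,0,0],"grip": 0.3},
    {"xyz": [7,0,6],"turn": [0,0,0],"grip": 0.3},
    {"xyz": [7,0,6],"turn": [0,0,0],"grip": 0.3}
  ]
}}

```text
clock: 12.47
tcp_pos: [0.565, -0.1221, 0.0948]
orientation: [-0.066, 0.039, 0.997, 0.0]
wrist_force: [8.0, 5.0, 9.9]
finger_gap: 0.0448
grip_force: 55.9
```

```bash
python3 -c "
from h import *
mv()"
```

```text
now [-106.8    0.5  122.1] tilt -0.131 F [7.6 5.6 9.9] gap 44.8 gf 55.9 t 12.4667 j [-0.33  0.48  0.03  1.24 -0.04 -0.25]
```

The tug meets the lip: force swung from −6 to +8 N for only about 1 mm of travel, so the bar is hooked. I'll relax, release and back off.

Request:
{"op": "apply_moves", "data": {
  "rows": [
    {"xyz": [-3,0,-4],"turn": [0,0,0],"grip": 0.3},
    {"xyz": [-3,0,-4],"turn": [0,0,0],"grip": 0.3},
    {"xyz": [-3,0,-4],"turn": [0,0,0],"grip": 0.7},
    {"xyz": [-3,0,-4],"turn": [0,0,0],"grip": 0.9},
    {"xyz": [-3,0,-4],"turn": [0,0,0],"grip": 0.9},
    {"xyz": [-3,0,-4],"turn": [0,0,0],"grip": 0.9},
    {"xyz": [-3,0,-15],"turn": [0,0,0],"grip": 0.9},
    {"xyz": [-3,0,-40],"turn": [0,0,0],"grip": 0.9},
    {"xyz": [-3,0,-80],"turn": [0,0,0],"grip": 0.9},
    {"xyz": [37,0,-90],"turn": [0,0,0],"grip": 0.9},
    {"xyz": [77,0,-90],"turn": [0,0,0],"grip": 0},
    {"xyz": [117,0,-90],"turn": [0,0,0],"grip": 0}
  ]
}}

```text
clock: 13.47
tcp_pos: [0.4561, -0.1138, 0.1985]
orientation: [-0.072, 0.039, 0.997, -0.0]
wrist_force: [-1.2, -0.1, 1.2]
finger_gap: 0.0541
grip_force: 0.0
```

Request:
{"op": "apply_moves", "data": {
  "rows": [
    {"xyz": [40,60,0],"turn": [0,-0.12,0],"grip": 0},
    {"xyz": [60,100,0],"turn": [0,-0.24,0],"grip": 0},
    {"xyz": [60,140,0],"turn": [0,-0.36,0],"grip": 0},
    {"xyz": [60,170,0],"turn": [0,-0.48,0],"grip": 0},
    {"xyz": [60,190,0],"turn": [0,-0.6,0],"grip": 0},
    {"xyz": [60,190,0],"turn": [0,-0.7,0],"grip": 0},
    {"xyz": [60,190,0],"turn": [0,-0.8,0],"grip": 0},
    {"xyz": [60,190,0],"turn": [0,-0.8,0],"grip": 0}
  ]
}}

```text
clock: 14.13
tcp_pos: [0.4032, 0.0823, 0.1972]
orientation: [0.317, 0.034, 0.948, -0.015]
wrist_force: [-2.0, -1.3, -3.1]
finger_gap: 0.0004
grip_force: 0.0
```

Run:
```python
from h import *
mv()
d=cam("side");t=cam("top");np.savez("side6.npz",**d);np.savez("top6.npz",**t)
for n,c in(("side",d),("top",t)):
    L=(pts(c)-O)@C*1e3
    m=(abs(L[...,1])<35)&(L[...,0]<-97)&(L[...,0]>-190)&(L[...,2]>30)&(L[...,2]<190)
    hs=cv2.cvtColor(c["color"],cv2.COLOR_BGR2HSV)
    m&=hs[...,1]<90
    v,u=np.nonzero(m);i=np.argsort(v*1000+u)
    print(n,m.sum())
    for k in i[::max(1,len(i)//35)]: print((u[k],v[k]),L[v[k],u[k]].round(),hs[v[k],u[k]])
```

```text
now [-304.6  191.2  219.1] tilt 0.646 F [-1.9 -1.5 -3.1] gap 0.4 gf 0.0 t 14.1333 j [ 0.09 -0.55 -0.94  0.55 -0.1   0.13]
side 235
(np.int64(298), np.int64(227)) [-108.   19.  153.] [ 14  38 126]
(np.int64(300), np.int64(228)) [-102.   19.  148.] [ 13  23 135]
(np.int64(297), np.int64(230)) [-111.   20.  139.] [ 15  45 125]
(np.int64(298), np.int64(231)) [-111.    4.  148.] [  8  17 122]
(np.int64(299), np.int64(232)) [-108.    3.  145.] [ 11  22 125]
(np.int64(300), np.int64(233)) [-106.   -7.  149.] [  9  23 143]
(np.int64(301), np.int64(234)) [-104.  -11.  147.] [  9  23 153]
(np.int64(301), np.int64(235)) [-106.  -22.  153.] [ 10  20 152]
(np.int64(300), np.int64(236)) [-109.  -22.  149.] [ 14  24 117]
(np.int64(299), np.int64(237)) [-111.  -15.  139.] [  6  23 109]
(np.int64(297), np.int64(238)) [-112.   18.  107.] [  5  28 108]
(np.int64(297), np.int64(239)) [-112.   15.  106.] [ 13  33 109]
(np.int64(300), np.int64(240)) [-109.  -22.  133.] [  6  34 104]
(np.int64(299), np.int64(242)) [-112.  -20.  123.] [ 11  44 111]
(np.int64(295), np.int64(244)) [-118.   20.   81.] [ 11  39
[... 3310 characters left out ...]
, np.int64(219)) [-138.   -9.   80.] [ 17  39 151]
(np.int64(326), np.int64(220)) [-141.   -9.   75.] [ 17  43 159]
(np.int64(326), np.int64(221)) [-144.  -10.   72.] [ 17  40 160]
(np.int64(326), np.int64(222)) [-147.  -10.   70.] [ 19  38 162]
(np.int64(326), np.int64(223)) [-151.  -10.   71.] [ 18  44 156]
(np.int64(326), np.int64(224)) [-155.  -10.   76.] [ 18  48 155]
(np.int64(326), np.int64(225)) [-157.  -11.   65.] [ 18  42 157]
(np.int64(326), np.int64(226)) [-160.  -11.   61.] [ 17  40 164]
(np.int64(326), np.int64(227)) [-164.  -11.   70.] [ 18  40 161]
(np.int64(326), np.int64(228)) [-169.  -11.   78.] [ 18  43 159]
(np.int64(326), np.int64(229)) [-172.  -11.   76.] [ 19  46 160]
```

Depth shows the bar in the keeper at about (-103,148), the legs running down to about (-121,75), and the lever pointing nearly straight out at q ≈ 1.2–1.4. Next I plan the lever push.

Run:
```python
from h import *
t=.65
W=[(-190,0,150,t)]
for q in(1.4,1.2,1,.8,.6,.45,.3,.2,.1):
    h=10+11*abs(np.sin(t-(np.pi/2-q)));r=48
    W.append((round(-110-r*np.sin(q)-h*np.cos(q),1),0,round(78-r*np.cos(q)+h*np.sin(q),1),t))
mv(*W)
```

```text
now [-297.3  190.6  227. ] tilt 0.652 F [1.  0.2 0.8] gap 0.0 gf 0.0 t 14.2333 j [ 0.08 -0.54 -0.92  0.55 -0.1   0.13]
(-190, 0, 150, 0.65) [ -37.6 -190.4  126.9] [-0.003  0.002  0.005]
(np.float64(-159.9), 0, np.float64(84.7), 0.65) [ -21.9 -190.1  197. ] [-0.003  0.002  0.005]
(np.float64(-159.5), 0, np.float64(72.8), 0.65) [ -15.  -190.   206.7] [-0.003  0.002  0.005]
(np.float64(-156.3), 0, np.float64(61.2), 0.65) [ -10.5 -190.   217.9] [-0.003  0.002  0.005]
(np.float64(-152.3), 0, np.float64(52.7), 0.65) [  -8.5 -189.9  227.1] [-0.003  0.002  0.005]
(np.float64(-148.2), 0, np.float64(46.0), 0.65) [  -7.7 -189.9  234.9] [-0.003  0.002  0.005]
(np.float64(-144.4), 0, np.float64(41.3), 0.65) [  -7.9 -189.9  240.9] [-0.003  0.002  0.005]
(np.float64(-139.9), 0, np.float64(37.0), 0.65) [  -8.8 -189.9  247.1] [-0.003  0.002  0.005]
(np.float64(-136.5), 0, np.float64(34.4), 0.65) [ -10.  -189.9  251.2] [-0.003  0.002  0.005]
(np.float64(-132.8), 0, np.float64(32.0), 0.65) [ -11.4 -189.9  255.4] [-0.003  0.002  0.005]
```

Go to the pre-position and read it back.

Request:
{"op": "apply_moves", "data": {
  "rows": [
    {"xyz": [-8,-38,0],"turn": [0,0,0],"grip": 0},
    {"xyz": [-15,-76,10],"turn": [0,0,0],"grip": 0},
    {"xyz": [-22,-114,30],"turn": [0,0,0],"grip": 0},
    {"xyz": [-30,-152,60],"turn": [0,0,0],"grip": 0},
    {"xyz": [-37,-190,90],"turn": [0,0,0],"grip": 0},
    {"xyz": [-37,-190,126],"turn": [0,0,0],"grip": 0},
    {"xyz": [-37,-190,126],"turn": [0,0,0],"grip": 0},
    {"xyz": [-37,-190,126],"turn": [0,0,0],"grip": 0}
  ]
}}

```text
clock: 14.9
tcp_pos: [0.5053, -0.1234, 0.128]
orientation: [0.319, 0.04, 0.947, -0.015]
wrist_force: [0.1, -0.2, -0.3]
finger_gap: 0.0001
grip_force: 0.0
```

Run:
```python
from h import *
t=.65
mv(*[(*p,t) for p in((-160,0,84.7),(-159.5,0,72.8),(-156.3,0,61.2),(-152.3,0,52.7),(-148.2,0,46),(-144.4,0,41.3),(-140,0,37),(-136.5,0,34.4),(-132.8,0,32))])
```

```text
now [-186.4   -5.5  149.9] tilt 0.65 F [ 0.1 -0.2 -0.3] gap 0.1 gf 0.0 t 14.9 j [-0.58 -0.2  -0.94  0.24  0.29 -0.41]
(-160, 0, 84.7, 0.65) [18.5  6.  67.8] [-0.006  0.    -0.003]
(-159.5, 0, 72.8, 0.65) [25.3  6.1 77.6] [-0.006  0.    -0.003]
(-156.3, 0, 61.2, 0.65) [29.7  6.1 88.7] [-0.006  0.    -0.003]
(-152.3, 0, 52.7, 0.65) [31.7  6.2 97.9] [-0.006  0.    -0.003]
(-148.2, 0, 46, 0.65) [ 32.5   6.2 105.8] [-0.006  0.    -0.003]
(-144.4, 0, 41.3, 0.65) [ 32.3   6.3 111.8] [-0.006  0.    -0.003]
(-140, 0, 37, 0.65) [ 31.4   6.3 117.9] [-0.006  0.    -0.003]
(-136.5, 0, 34.4, 0.65) [ 30.2   6.4 122.1] [-0.006  0.    -0.003]
(-132.8, 0, 32, 0.65) [ 28.7   6.4 126.2] [-0.006  0.    -0.003]
```

Request:
{"op": "apply_moves", "data": {
  "rows": [
    {"xyz": [9,6,20],"turn": [0,0,0],"grip": 0},
    {"xyz": [18.5,6,45],"turn": [0,0,0],"grip": 0},
    {"xyz": [18.5,6,68],"turn": [0,0,0],"grip": 0},
    {"xyz": [22,6,73],"turn": [0,0,0],"grip": 0},
    {"xyz": [25.3,6,77.6],"turn": [0,0,0],"grip": 0},
    {"xyz": [27.5,6,83],"turn": [0,0,0],"grip": 0},
    {"xyz": [29.7,6,88.7],"turn": [0,0,0],"grip": 0},
    {"xyz": [30.7,6,93],"turn": [0,0,0],"grip": 0},
    {"xyz": [31.7,6,98],"turn": [0,0,0],"grip": 0},
    {"xyz": [31.7,6,98],"turn": [0,0,0],"grip": 0}
  ]
}}

```text
clock: 15.73
tcp_pos: [0.5434, -0.1171, 0.0363]
orientation: [0.318, 0.036, 0.947, -0.014]
wrist_force: [1.3, -0.9, 1.4]
finger_gap: 0.0004
grip_force: 0.9
```

Run:
```python
from h import *
t=.65
mv(*[(*p,t) for p in((-148.2,0,46),(-144.4,0,41.3),(-140,0,37),(-136.5,0,34.4),(-132.8,0,32),(-128,0,30))])
```

```text
now [-148.9    3.7   58.2] tilt 0.647 F [ 1.4 -0.8  1.4] gap 0.4 gf 0.9 t 15.7333 j [-0.51  0.06 -1.03 -0.12  0.25 -0.35]
(-148.2, 0, 46, 0.65) [ 6.7 -3.6 10.2] [-0.002 -0.003  0.005]
(-144.4, 0, 41.3, 0.65) [ 6.5 -3.6 16.2] [-0.002 -0.003  0.005]
(-140, 0, 37, 0.65) [ 5.6 -3.6 22.3] [-0.002 -0.003  0.005]
(-136.5, 0, 34.4, 0.65) [ 4.4 -3.6 26.5] [-0.002 -0.003  0.005]
(-132.8, 0, 32, 0.65) [ 2.9 -3.6 30.6] [-0.002 -0.003  0.005]
(-128, 0, 30, 0.65) [ 0.3 -3.6 35.1] [-0.002 -0.003  0.005]
```

Joint 3 is at its limit (−1.03). I'll cut the tilt to 0.3, pivoting about the tip, and carry on.

Run:
```python
from h import *
t=.3
W=[(-152,0,64,t)]
for q in(1,.8,.6,.45,.3,.2,.1):
    h=10+11*abs(np.sin(t-(np.pi/2-q)));r=48
    W.append((round(-110-r*np.sin(q)-h*np.cos(q),1),0,round(78-r*np.cos(q)+h*np.sin(q),1),t))
mv(*W)
```

```text
now [-148.9    3.7   58.2] tilt 0.647 F [ 1.4 -0.8  1.4] gap 0.4 gf 0.9 t 15.7333 j [-0.51  0.06 -1.03 -0.12  0.25 -0.35]
(-152, 0, 64, 0.3) [ 8.3 -3.6 -8.1] [-0.003  0.347  0.004]
(np.float64(-157.4), 0, np.float64(63.0), 0.3) [ 13.2  -3.6 -10.6] [-0.003  0.347  0.004]
(np.float64(-154.9), 0, np.float64(55.3), 0.3) [15.9 -3.6 -2.9] [-0.003  0.347  0.004]
(np.float64(-151.0), 0, np.float64(47.9), 0.3) [17.3 -3.6  5.3] [-0.003  0.347  0.004]
(np.float64(-147.1), 0, np.float64(42.6), 0.3) [17.3 -3.6 11.9] [-0.003  0.347  0.004]
(np.float64(-142.4), 0, np.float64(37.8), 0.3) [16.5 -3.6 18.6] [-0.003  0.347  0.004]
(np.float64(-138.8), 0, np.float64(34.9), 0.3) [15.4 -3.6 23.1] [-0.003  0.347  0.004]
(np.float64(-134.8), 0, np.float64(32.2), 0.3) [13.8 -3.6 27.6] [-0.003  0.347  0.004]
```

Request:
{"op": "apply_moves", "data": {
  "rows": [
    {"xyz": [2,-1,-8],"turn": [0,0.05,0],"grip": 0},
    {"xyz": [4,-2,-16],"turn": [0,0.12,0],"grip": 0},
    {"xyz": [6,-3,-22],"turn": [0,0.24,0],"grip": 0},
    {"xyz": [10,-3,-22],"turn": [0,0.347,0],"grip": 0},
    {"xyz": [10,-3,-22],"turn": [0,0.347,0],"grip": 0},
    {"xyz": [10,-3,-22],"turn": [0,0.347,0],"grip": 0}
  ]
}}

```text
clock: 16.23
tcp_pos: [0.5237, -0.1182, 0.0484]
orientation: [0.151, 0.037, 0.988, -0.008]
wrist_force: [0.5, -0.8, -1.2]
finger_gap: -0.0003
grip_force: 0.0
```

Run:
```python
from h import *
t=.3
mv(*[(*p,t) for p in((-157,0,63),(-155,0,55),(-151,0,48),(-147,0,42.6),(-142.4,0,37.8),(-138.8,0,35),(-134.8,0,32.2),(-130,0,32))])
d=cam("side");L=(pts(d)-O)@C*1e3
m=(abs(L[...,1])<12)&(L[...,0]<-112)&(L[...,0]>-185)&(L[...,2]>20)&(L[...,2]<110)
P=L[m];hs=cv2.cvtColor(d["color"],cv2.COLOR_BGR2HSV)[m]
for a in range(-185,-110,6):
    k=(P[:,0]>=a)&(P[:,0]<a+6)
    if k.sum():print(a,k.sum(),np.median(P[k],0).round(),np.median(hs[k],0))
```

```text
now [-160.     1.    74.6] tilt 0.303 F [ 0.5 -0.7 -1.2] gap -0.3 gf 0.0 t 16.2333 j [-0.43  0.12 -0.66  0.5   0.1  -0.34]
(-157, 0, 63, 0.3) [ 0.7 -0.9 12. ] [-0.003  0.003  0.005]
(-155, 0, 55, 0.3) [ 1.2 -0.9 20.2] [-0.003  0.003  0.005]
(-151, 0, 48, 0.3) [-0.6 -0.9 28.1] [-0.003  0.003  0.005]
(-147, 0, 42.6, 0.3) [-2.8 -0.9 34.5] [-0.003  0.003  0.005]
(-142.4, 0, 37.8, 0.3) [-5.7 -0.9 40.4] [-0.003  0.003  0.005]
(-138.8, 0, 35, 0.3) [-8.3 -0.9 44.2] [-0.003  0.003  0.005]
(-134.8, 0, 32.2, 0.3) [-11.3  -0.9  48. ] [-0.003  0.003  0.005]
(-130, 0, 32, 0.3) [-15.8  -0.9  49.7] [-0.003  0.003  0.005]
-179 2 [-175.   -6.   93.] [ 20.5  40.5 101.5]
-173 10 [-170.   -4.   71.] [ 16.   23.5 123.5]
-167 13 [-163.   -9.   76.] [  9.  16. 121.]
-161 18 [-157.   -5.   88.] [ 16.  25. 120.]
-155 12 [-152.   -4.   69.] [ 15.   29.  137.5]
-149 9 [-146.   -0.   68.] [ 13.  30. 138.]
-143 9 [-140.   -2.   73.] [ 11.  28. 134.]
-137 8 [-134.   -2.   74.] [ 10.5  26.  131.5]
-131 12 [-128.   -3.   78.] [ 11.   26.5 128.5]
-125 14 [-121.   -6.   80.] [ 10.5  25.5 115.5]
-119 6 [-115.    7.   82.] [ 11.   23.  122.5]
```

Request:
{"op": "apply_moves", "data": {
  "rows": [
    {"xyz": [0.7,-1,6],"turn": [0,0,0],"grip": 0},
    {"xyz": [1,-1,12],"turn": [0,0,0],"grip": 0},
    {"xyz": [1.2,-1,16],"turn": [0,0,0],"grip": 0},
    {"xyz": [1.2,-1,20],"turn": [0,0,0],"grip": 0},
    {"xyz": [0.3,-1,24],"turn": [0,0,0],"grip": 0},
    {"xyz": [-0.6,-1,28],"turn": [0,0,0],"grip": 0},
    {"xyz": [-2.8,-1,34],"turn": [0,0,0],"grip": 0},
    {"xyz": [-2.8,-1,34],"turn": [0,0,0],"grip": 0}
  ]
}}

```text
clock: 16.95
tcp_pos: [0.5332, -0.1197, 0.0144]
orientation: [0.148, 0.038, 0.988, -0.007]
wrist_force: [-0.8, 0.7, 1.7]
finger_gap: 0.0001
grip_force: 0.4
```

Run:
```python
from h import *
t=.3
mv(*[(*p,t) for p in((-147,0,42.6),(-142.4,0,37.8),(-138.8,0,35),(-134.8,0,32.2),(-130,0,32))])
```

```text
now [-150.3    0.3   40.7] tilt 0.297 F [-0.9  0.6  1.7] gap 0.1 gf 0.4 t 16.95 j [-0.43  0.19 -0.68  0.42  0.1  -0.34]
(-147, 0, 42.6, 0.3) [-3.8 -0.2 -0.8] [-0.002 -0.003  0.004]
(-142.4, 0, 37.8, 0.3) [-6.8 -0.2  5.1] [-0.002 -0.003  0.004]
(-138.8, 0, 35, 0.3) [-9.4 -0.2  8.8] [-0.002 -0.003  0.004]
(-134.8, 0, 32.2, 0.3) [-12.5  -0.2  12.7] [-0.002 -0.003  0.004]
(-130, 0, 32, 0.3) [-17.   -0.2  14.3] [-0.002 -0.003  0.004]
```

Request:
{"op": "apply_moves", "data": {
  "rows": [
    {"xyz": [-4,0,0],"turn": [0,0,0],"grip": 0},
    {"xyz": [-7,0,5],"turn": [0,0,0],"grip": 0},
    {"xyz": [-9.5,0,9],"turn": [0,0,0],"grip": 0},
    {"xyz": [-12.5,0,11],"turn": [0,0,0],"grip": 0},
    {"xyz": [-15,0,12],"turn": [0,0,0],"grip": 0},
    {"xyz": [-17,0,13],"turn": [0,0,0],"grip": 0},
    {"xyz": [-17,0,13],"turn": [0,0,0],"grip": 0}
  ]
}}

```text
clock: 17.53
tcp_pos: [0.5555, -0.122, 0.0091]
orientation: [0.15, 0.038, 0.988, -0.008]
wrist_force: [0.5, 0.9, 1.0]
finger_gap: -0.0003
grip_force: 0.0
```

Run:
```python
from h import *
mv((-130,0,32,.3),(-124,0,32,.3))
d=cam("side");L=(pts(d)-O)@C*1e3
hs=cv2.cvtColor(d["color"],cv2.COLOR_BGR2HSV)
m=(abs(L[...,1])<25)&(L[...,0]<-97)&(L[...,0]>-185)&(L[...,2]>20)&(L[...,2]<170)&(hs[...,1]<60)&(hs[...,2]>85)
P=L[m]
for a in range(20,170,8):
    k=(P[:,2]>=a)&(P[:,2]<a+8)
    if k.sum():print(a,k.sum(),P[k].min(0).round(),np.median(P[k],0).round())
```

```text
now [-128.    -0.2   35.3] tilt 0.302 F [0.4 0.9 1. ] gap -0.3 gf 0.0 t 17.5333 j [-0.41  0.23 -0.64  0.41  0.09 -0.32]
(-130, 0, 32, 0.3) [2.9 0.3 2.6] [-0.003  0.002  0.004]
(-124, 0, 32, 0.3) [-2.8  0.3  4.4] [-0.003  0.002  0.004]
20 6 [-120.  -10.   21.] [-117.   -5.   22.]
28 2 [-136.   -5.   31.] [-126.   -3.   33.]
36 5 [-140.   -8.   37.] [-120.   -5.   43.]
44 5 [-123.   -9.   46.] [-119.   -8.   49.]
52 10 [-143.   -9.   53.] [-123.   -8.   55.]
60 11 [-116.  -22.   61.] [-110.  -11.   64.]
68 12 [-115.  -24.   69.] [-109.  -12.   73.]
76 28 [-117.  -23.   77.] [-108.   -2.   80.]
84 13 [-112.  -21.   84.] [-106.  -12.   87.]
92 6 [-106.  -24.   94.] [-104.   -3.   98.]
100 6 [-106.  -24.  100.] [-106.  -20.  104.]
108 3 [-105.  -22.  112.] [-105.  -18.  114.]
116 2 [-103.  -22.  117.] [-102.  -21.  120.]
124 7 [-113.  -25.  125.] [-106.  -19.  129.]
132 18 [-114.  -24.  132.] [-109.  -11.  138.]
140 33 [-114.  -25.  140.] [-106.   -4.  144.]
148 2 [-113.  -22.  148.] [-111.  -14.  149.]
```

Contact force has dropped to zero and the lever plate sits at x ≈ −120, so it has snapped over. I'll retreat and verify.

Request:
{"op": "apply_moves", "data": {
  "rows": [
    {"xyz": [8,0,-5],"turn": [0,0,0],"grip": 0},
    {"xyz": [25,0,-15],"turn": [0,0,0],"grip": 0},
    {"xyz": [60,0,-35],"turn": [0,0,0],"grip": 0},
    {"xyz": [80,0,-70],"turn": [0,0,0],"grip": 0},
    {"xyz": [85,38,-110],"turn": [0,0,0],"grip": 0},
    {"xyz": [85,76,-140],"turn": [0,0,0],"grip": 0},
    {"xyz": [85,114,-140],"turn": [0,0,0],"grip": 0},
    {"xyz": [85,150,-140],"turn": [0,0,0],"grip": 0},
    {"xyz": [85,190,-140],"turn": [0,0,0],"grip": 0},
    {"xyz": [85,190,-140],"turn": [0,0,0],"grip": 0},
    {"xyz": [85,190,-140],"turn": [0,0,0],"grip": 0}
  ]
}}

```text
clock: 18.5
tcp_pos: [0.4456, 0.0808, 0.117]
orientation: [0.149, 0.034, 0.988, -0.007]
wrist_force: [0.1, -0.8, -0.3]
finger_gap: -0.0
grip_force: 0.0
```

Run:
```python
from h import *
mv()
for n in("side","top"):
    d=cam(n);L=(pts(d)-O)@C*1e3
    hs=cv2.cvtColor(d["color"],cv2.COLOR_BGR2HSV)
    m=(abs(L[...,1])<26)&(L[...,0]<-97)&(L[...,0]>-185)&(L[...,2]>14)&(L[...,2]<170)&(hs[...,1]<60)&(hs[...,2]>85)
    P=L[m]
    for a in range(12,170,8):
        k=(P[:,2]>=a)&(P[:,2]<a+8)
        if k.sum():print(n,a,k.sum(),P[k].min(0).round(),np.median(P[k],0).round())
    ok=(abs(L[...,1])<110)&(L[...,0]<70)&(L[...,0]>-70)&(L[...,2]>140)&(L[...,2]<200)
    P=L[ok];k=np.polyfit(P[:,0],P[:,2],1)
    for _ in range(3):
        r=P[:,2]-np.polyval(k,P[:,0]);P=P[abs(r)<10];k=np.polyfit(P[:,0],P[:,2],1)
    print(n,"lid",len(P),np.arctan(-k[0]),"z at -75",np.polyval(k,-75))
```

```text
now [-253.8  193.1  143.3] tilt 0.3 F [ 0.1 -0.8 -0.3] gap -0.0 gf 0.0 t 18.5 j [ 0.02 -0.12 -0.71  0.68 -0.03  0.09]
side 12 6 [-122.   -8.   15.] [-120.   -4.   18.]
side 20 4 [-122.   -7.   21.] [-118.   -3.   26.]
side 28 5 [-118.  -14.   30.] [-114.   -8.   34.]
side 36 2 [-115.  -10.   40.] [-114.   -5.   40.]
side 44 2 [-116.   -3.   46.] [-116.   -3.   49.]
side 52 6 [-115.  -13.   54.] [-114.  -10.   57.]
side 60 10 [-116.  -17.   61.] [-110.  -10.   65.]
side 68 11 [-116.  -23.   68.] [-106.  -15.   75.]
side 76 23 [-117.  -20.   76.] [-109.   -6.   80.]
side 84 14 [-113.  -21.   85.] [-105.   10.   86.]
side 92 9 [-106.  -23.   93.] [-105.  -19.   97.]
side 100 3 [-106.  -21.  103.] [-105.  -19.  103.]
side 108 4 [-106.  -22.  111.] [-104.  -21.  111.]
side 116 4 [-106.  -21.  117.] [-104.  -20.  120.]
side 124 2 [-106.  -20.  125.] [-104.  -20.  126.]
side 132 20 [-114.  -25.  132.] [-107.  -12.  136.]
side 140 36 [-114.  -25.  140.] [-106.   -5.  144.]
side 148 1 [-105.   16.  151.] [-105.   16.  151.]
side lid 1932 0.003520436446509778 z at -75 163.8249337525209
top 12 2 [-122.   -5.   14.] [-122.    0.   16.]
top 20 2 [-123.  -11.   21.] [-119.   -6.   24.]
top 28 2 [-124.   -8.   28.] [-122.   -2.   30.]
top 36 1 [-118.   -7.   37.] [-118.   -7.   37.]
top 52 2 [-117.  -19.   55.] [-112.  -14.   57.]
top 60 4 [-116.  -22.   61.] [-111.   -2.   65.]
top 68 6 [-117.  -11.   71.] [-114.   -3.   74.]
top 76 9 [-118.  -18.   76.] [-111.   -7.   79.]
top 84 3 [-113.  -11.   84.] [-111.   -7.   85.]
top 92 1 [-116.  -10.   95.] [-116.  -10.   95.]
top 124 5 [-115.  -11.  126.] [-99.  -1. 129.]
top 132 15 [-110.  -18.  132.] [-106.   -1.  137.]
top 140 33 [-115.  -23.  140.] [-108.   -3.  143.]
top 148 3 [-106.   -3.  148.] [-105.   20.  149.]
top lid 2678 0.0036249255896109757 z at -75 162.5201243573134
```

The lever lies vertical at x ≈ −115 to −122, the lid is clamped at about 0.0035 rad, and the bar is in the keeper. Handing in.

```bash
python3 -c "
from h import *
print(ticket.hand_in())"
```

```text
the job is handed in; nothing more can be done
None
```

I handed the job in at about 18.5 s of the 54 s limit. At the last check the lid was clamped at about 0.004 rad, the loop was hooked behind the keeper's lip, and the lever was closed against the case. The hand-in returned no verdict, and I never measured the wax tin, brush or tape roll afterwards.

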